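# Set up the draining stand and rack the nested beakers by size

## Robot

A 6-joint arm with a two-finger parallel gripper is mounted at the origin on the work surface. World frame = base frame: x ahead of the robot, y to its left, z up, the work surface at z = 0. Lengths are in m, angles in rad, forces in N, time in s.
With the tool pointing down it reaches from about 0.35 to 0.85 m from the base axis. Payload 8.1 kg.
Tool frame: the origin (TCP) lies at the very end of the fingers, on their centre line; the grasp point (between the pads) lies 19 mm behind it; z points along the fingers, x is the direction in which the jaws open and shut, and the axes are right-handed (so a half turn about z gives the same grasp; the last joint's range is limited). The gripper opens to 93 mm and grips with 3 to 60 N. Pads are 15 mm wide; open, the fingers measure 128 mm over their backs; the gripper's body (75 mm by 188 mm) begins 65 mm behind the grasp point.
Start: joints at [-1.405, 0.13, 1.488, -0, 1.523, -0.085], TCP at [0.149, -0.581, 0.219] pointing down, gripper open.
Joint ranges: [-2.96, 2.96], [-0.89, 2.26], [0.02, 2.5], [-1.34, 4.48], [0, 2.73], [-2.66, 2.66]. Speed limits (rad/s): [2.39, 2.39, 2.79, 3.14, 3.14, 3.14].

## Interface

Orientations are given as a rotation vector (axis times angle).
In Python, from plant import robot gives the robot as it stands. The module is installed in compiled form; this text tells all that it offers.
- The arm moves only by the tool jog_arm, never from a script. Its argument "commands" is one flat list of numbers, 5 for each row, row after row: the gripper's target within -1 to 1 (shut at 1, half-way at 0, fully open at -1), then the shift along the tool's x, y, z in m, then the turn about the tool's z in degrees. A call has 1 to 20 rows; each row shifts and turns the commanded pose from where the row before left it, along the tool's axes as they then stand; what a row does not reach is not made up. A row lasts 1/12 s, in which the tool goes at most 41.7 mm and 7.16 degrees, less where a joint would pass 70% of its speed; a pose out of reach is approached as far as the arm can. A call is refused whole if a number of a shift passes 0.0417 or a number of a turn 7.16, either way. A call with a gripper value outside its range is refused whole. The fingers move at their own pace and stop on an object; "grip_force" is the grip in N (left out, the last holds). Time passes only in rows, so rows that do not move let the fingers close. It gives the time, the measured TCP pose, the force and the opening at its end, in the units of the state.
- robot.read_state(): the state, without advancing time (a new reading comes with each control period).
- robot.read_camera(name): name is "scene" or "top" or "wrist"; returns a dict with "img" (480x640x3 uint8, blue, green, red), "vfov" (degrees; the focal length in pixels is half the picture's height over the tangent of half this angle, whatever the lens; pixels are square), "cx", "cy" (the principal point, pixels), "extrinsics" (4x4, takes a point from world to camera coordinates). Camera axes: x right, y down, z forward; pixel columns grow to the right and rows downward; lengths in m; the calibration is good to about 2 mm. A picture is of the moment at which its call begins. There is no depth.
- robot.close_job(): hands the job in, once; it reports no verdict.
Trained networks look in a picture, given as the dict that the camera call returned (one of the last four; its "shot" number tells which), for a name from the list of things; names that differ only in an ending like _2 or _b are one class to them, and where a whole thing is asked for, a point or a joint stands for the part that bears it (a point fixed in the world has none). Each returns a list of dicts, best first, with "score" (0 to 1); they miss things now and then, are a little off and sometimes report something else, mostly with a low value. They report only what shows in the picture. A call takes as long as a camera call. They do not tell look-alikes from the thing itself.
- robot.recognise(thing, picture): "box" ([centre column, centre row, width, height] as shares, 0 to 1, of the picture: columns of its width, rows of its height, round what is visible of it).
- robot.pinpoint(thing, picture): "position" ([row, column] as shares, 0 to 1, of the picture: columns of its width, rows of its height: a listed point, or the origin of a listed thing).
The state is a dict: "t": time; "q": joint angles; "dq": joint speeds; "joint_torque": joint torques, N m; "tool_pos": TCP position; "orientation": TCP orientation; "force": force on the tool from outside, world axes, zero at the start; "wrist_torque": the same for the moment, N m; "opening": finger opening in m.
Only numpy, scipy, OpenCV 4.12 (cv2) and the standard library are available. Lean on these libraries where they do the work, as an engineer would, in place of code of your own. Each camera call takes 0.05 s, during which the arm holds its last target.

## Task

The rinsed beakers were left nested mouth down on the bench, where they cannot dry. First, while the draining stand is still empty, slide the drip tray fully home under it; then pull the nested beakers apart and stand every one mouth down in the lane of the stand for its size (large in the widest lane, small in the narrowest), leaving the tray home and the bottle, tip box and timer alone.

Things in the scene. Friction and masses are not known exactly. Their poses are not given: they have to be found in the camera images.
- large_1: large beaker, rigid clear plastic, straight sided, closed foot, 66 mm outside diameter, 60 mm inside, 95 mm tall, under 120 g, mouth down. Origin: centre of the mouth (lower rim); z up, from mouth to foot. Starts mouth down over the smaller beakers of its nest, if any (4 mm gap all round, all rims on the bench). May be absent.
- medium_1: medium beaker, rigid clear plastic, straight sided, closed foot, 52 mm outside diameter, 46 mm inside, 80 mm tall, under 120 g, mouth down. Origin: centre of the mouth (lower rim); z up, from mouth to foot. Starts mouth down over the smaller beakers of its nest, if any (4 mm gap all round, all rims on the bench). May be absent.
- small_1: small beaker, rigid clear plastic, straight sided, closed foot, 38 mm outside diameter, 32 mm inside, 62 mm tall, under 120 g, mouth down. Origin: centre of the mouth (lower rim); z up, from mouth to foot. Starts as the innermost of its nest. May be absent.
- large_2: large beaker, rigid clear plastic, straight sided, closed foot, 66 mm outside diameter, 60 mm inside, 95 mm tall, under 120 g, mouth down. Origin: centre of the mouth (lower rim); z up, from mouth to foot. Starts mouth down over the smaller beakers of its nest, if any (4 mm gap all round, all rims on the bench). May be absent.
- medium_2: medium beaker, rigid clear plastic, straight sided, closed foot, 52 mm outside diameter, 46 mm inside, 80 mm tall, under 120 g, mouth down. Origin: centre of the mouth (lower rim); z up, from mouth to foot. Starts mouth down over the smaller beakers of its nest, if any (4 mm gap all round, all rims on the bench). May be absent.
- small_2: small beaker, rigid clear plastic, straight sided, closed foot, 38 mm outside diameter, 32 mm inside, 62 mm tall, under 120 g, mouth down. Origin: centre of the mouth (lower rim); z up, from mouth to foot. Starts as the innermost of its nest. May be absent.
- medium_3: medium beaker, rigid clear plastic, straight sided, closed foot, 52 mm outside diameter, 46 mm inside, 80 mm tall, under 120 g, mouth down. Origin: centre of the mouth (lower rim); z up, from mouth to foot. Starts mouth down over the smaller beakers of its nest, if any (4 mm gap all round, all rims on the bench). May be absent.
- small_3: small beaker, rigid clear plastic, straight sided, closed foot, 38 mm outside diameter, 32 mm inside, 62 mm tall, under 120 g, mouth down. Origin: centre of the mouth (lower rim); z up, from mouth to foot. Starts as the innermost of its nest. May be absent.
- stand: draining stand, fixed: a flat steel grid deck 202 (x) by 240 (y) mm, top 25 mm above the bench, with rails 10 mm high and 4 mm thick that part it into three lanes along y, each 232 mm long between end rails. The tray's slot is under the deck. Origin: bench level under the deck's centre
- row_large (a point): middle of the floor of the widest lane (76 mm, on the deck's -x side), for large beakers; stand axes, y along the lane
- row_medium (a point): middle of the floor of the middle lane (62 mm wide), for medium beakers; stand axes
- row_small (a point): middle of the floor of the narrowest lane (48 mm, on the deck's +x side), for small beakers; stand axes
- slot_mouth (a point): middle of the slot's open end, at bench level; stand axes. The slot is 174 mm wide, 17 mm high, open only at this +y end of the stand, where flared guides reach 28 mm out; the tray goes in towards -y until it meets the back stop, 230 mm inside
- tray: drip tray, flat grey plastic slab 170 (x) by 280 (y) by 10 mm, 0.3 to 0.5 kg, loose on the bench, with an upright pull lip at its +y end. Origin: centre of the slab's underside. It slides in with the stand's heading, -y end first; home, its origin is 30 mm to the +y side of the stand's origin and the lip stays 43 mm outside the deck
- tray_lip (a point): middle of the top edge of the tray's pull lip, 133 mm along +y from the tray's origin and 64 mm up; the lip is 90 mm long (x) and 14 mm thick (y); tray axes
- reagent_bottle: bystander: amber jar with a blue cap, 72 mm wide, 110 mm tall; origin at its foot
- tip_box: bystander: grey and clear pipette-tip box, 122 x 82 x 65 mm; origin at its foot
- timer: bystander: white bench timer, 70 x 65 x 22 mm; origin at its foot
There are look-alikes about, which are no part of the job. Leave any brown, turquoise or yellow look-alike of the large_1 alone.

How it is judged:
On the way:
1. the drip tray is fully home under the still empty stand (y of tray in the frame of stand between 0.022 and 0.036 m and x of tray in the frame of stand between -0.006 and 0.006 m and angle between the y axis of tray and the y axis of stand, either way round below 0.05 rad and angle between tray's own z axis and vertical below 0.05 rad and horizontal distance between each of large_1, medium_1, small_1, large_2, medium_2, small_2, medium_3, small_3 and stand above 0.14 m), for 0.2 s.
At the end, for the whole second after the job is handed in: The drip tray is in the slot, within 8 mm of its back stop; every beaker present stands mouth down and flat on the deck in the lane for its size (within 9 mm of the lane's centre line), at rest (y of tray in the frame of stand between 0.022 and 0.036 m and x of tray in the frame of stand between -0.006 and 0.006 m and angle between the y axis of tray and the y axis of stand, either way round below 0.05 rad and angle between tray's own z axis and vertical below 0.05 rad and x of large_1 in the frame of row_large between -0.009 and 0.009 m and y of large_1 in the frame of row_large between -0.12 and 0.12 m and z of large_1 in the frame of row_large between -0.006 and 0.006 m and angle between each of large_1, medium_1, small_1, large_2, medium_2, small_2, medium_3, small_3's own z axis and vertical below 0.08 rad and linear speed of each of large_1, medium_1, small_1, large_2, medium_2, small_2, medium_3, small_3 below 0.02 m/s and x of medium_1 in the frame of row_medium between -0.009 and 0.009 m and y of medium_1 in the frame of row_medium between -0.12 and 0.12 m and z of medium_1 in the frame of row_medium between -0.006 and 0.006 m and x of small_1 in the frame of row_small between -0.009 and 0.009 m and y of small_1 in the frame of row_small between -0.12 and 0.12 m and z of small_1 in the frame of row_small between -0.006 and 0.006 m and x of large_2 in the frame of row_large between -0.009 and 0.009 m and y of large_2 in the frame of row_large between -0.12 and 0.12 m and z of large_2 in the frame of row_large between -0.006 and 0.006 m and x of medium_2 in the frame of row_medium between -0.009 and 0.009 m and y of medium_2 in the frame of row_medium between -0.12 and 0.12 m and z of medium_2 in the frame of row_medium between -0.006 and 0.006 m and x of small_2 in the frame of row_small between -0.009 and 0.009 m and y of small_2 in the frame of row_small between -0.12 and 0.12 m and z of small_2 in the frame of row_small between -0.006 and 0.006 m and x of medium_3 in the frame of row_medium between -0.009 and 0.009 m and y of medium_3 in the frame of row_medium between -0.12 and 0.12 m and z of medium_3 in the frame of row_medium between -0.006 and 0.006 m and x of small_3 in the frame of row_small between -0.009 and 0.009 m and y of small_3 in the frame of row_small between -0.12 and 0.12 m and z of small_3 in the frame of row_small between -0.006 and 0.006 m); the robot touches nothing.
It fails at once if the bottle, tip box or timer is pushed more than 20 mm or tipped over (distance of any of reagent_bottle, tip_box, timer from where it was at the start of the episode above 0.02 m or angle between any of reagent_bottle, tip_box, timer's own z axis and vertical above 0.3 rad).
Of large_1, medium_1, small_1, large_2, medium_2, small_2, medium_3, small_3 only 6 to 8 are there at a start; the rules pass over those that are not, and their reading is None.
At some moment in a run one of tray may be knocked a few centimetres aside while the robot is not near it.
It also fails if it takes over 210 s, if anything falls off the work surface, if the arm or the gripper's body presses on something with over 40 N, if the wrist force passes 120 N, or if a joint passes its speed limit or range.

## Working session

There is one attempt and no reset: what is moved stays moved. The work goes in short steps, Python scripts to look and compute and a tool call to move; the robot and the scene stay as the last step left them, time stands still between calls to the robot, and variables do not carry over. Pictures are saved under pics/ and viewed, and the job is handed in when it is done.

Besides the shell and the picture viewer there is one more tool, called by a JSON object that holds its "fn" and its "kwargs", one argument or row to a line. jog_arm: Moves the arm, as the interface text tells. Its arguments: {"type":"object","properties":{"commands":{"type":"array"},"grip_force":{"type":"number"}},"required":["commands"]}

```bash
mkdir -p pics; ls; python3 - <<'E'
from plant import robot
import cv2
s=robot.read_state(); print(s)
for n in ["scene","top","wrist"]:
    p=robot.read_camera(n); cv2.imwrite(f"pics/{n}0.png",p["img"]); print(n,p["vfov"],p["cx"],p["cy"],p["extrinsics"].tolist() if hasattr(p["extrinsics"],'tolist') else p["extrinsics"], p["shot"])
E
```

```text
pics
{'t': 0.0, 'q': array([-1.40537913e+00,  1.31165930e-01,  1.48930641e+00, -3.96069046e-06,
        1.52303241e+00, -8.54132187e-02]), 'dq': array([-0.00077471,  0.00164208, -0.0009258 ,  0.00013974, -0.00169274,
       -0.00026832]), 'joint_torque': array([ 1.89505568e-04, -5.59851444e+01, -4.91747832e+01,  7.68607948e-02,
        3.58566467e-02, -1.40649931e-04]), 'tool_pos': array([ 0.14883877, -0.58062882,  0.21756974]), 'orientation': array([-2.48084393e+00,  1.92532702e+00,  2.21034880e-03]), 'force': array([-0.63629706, -0.40996815,  0.27340878]), 'wrist_torque': array([ 0.0004357 ,  0.02258357, -0.00725381]), 'opening': 0.09292363761093056}
scene 43.53599741291871 320.38496832017194 242.6090132792898 [[-0.43240864741736473, 0.9016665372196215, -0.0044963648719759785, 0.35370229594705227], [0.48684507534334875, 0.22927123977836456, -0.842862130614741, -0.20041873416913025], [-0.7589496915162524, -0.3666499069533067, -0.5381107799315279, 1.8541069310340434], [0.0, 0.0, 0.0, 1.0]] 1
top 53.28241577984369 313.73718955944315 231.23949247243857 [[-0.018676934159079242, -0.9998187134973169, 0.003703008369871413, -0.06571343795518426], [-0.9949726754663438, 0.01822168837963841, -0.09847509912633107, 0.5926161824252671], [0.09838977185542613, -0.0055236050877365325, -0.9951326256238772, 1.1645675423798245], [0.0, 0.0, 0.0, 1.0]] 2
wrist 66.3913996932872 327.85663604803966 238.43421275286144 [[0.24848147525780534, -0.9686353582971174, -0.00158085746378362, -0.5988807810045091], [-0.9271140739757219, -0.23830221582713326, 0.28926034599996486, -0.034131306301868], [-0.28056452072535043, -0.0704102023040311, -0.9572491593737031, 0.39071356786304656], [0.0, 0.0, 0.0, 1.0]] 3
```

View pics/scene0.png

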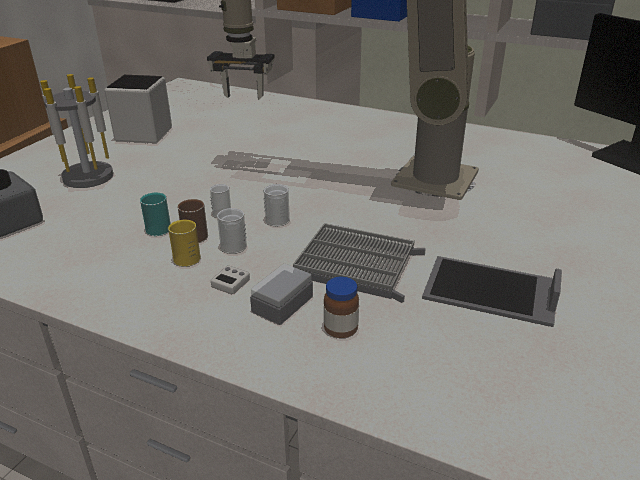

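View pics/top0.png

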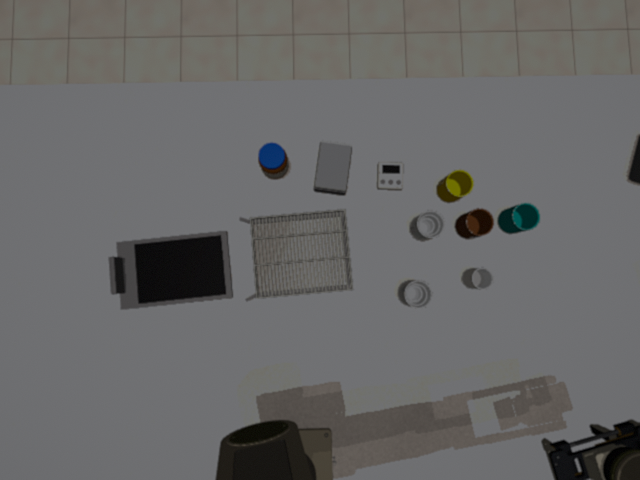

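View pics/wrist0.png

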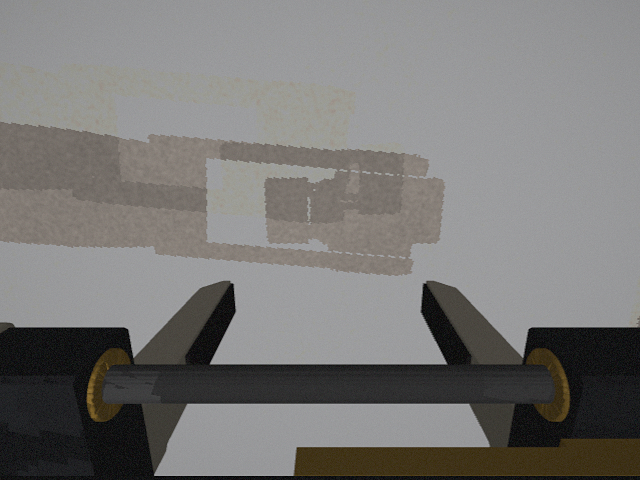

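```bash
cat > h.py <<'E'
from plant import robot
import cv2, numpy as np
def K(p):
    f=240/np.tan(np.radians(p["vfov"])/2); return f
def proj(p,X):
    E=np.array(p["extrinsics"]); c=E[:3,:3]@np.array(X,float)+E[:3,3]; f=K(p)
    return np.array([p["cx"]+f*c[0]/c[2], p["cy"]+f*c[1]/c[2]])
def dep(p,u,v,z):
    E=np.array(p["extrinsics"]); f=K(p); R=E[:3,:3]; o=-R.T@E[:3,3]
    d=R.T@np.array([(u-p["cx"])/f,(v-p["cy"])/f,1]); return o+d*(z-o[2])/d[2]
def crop(p,name,u0,v0,w,h,s):
    im=p["img"][v0:v0+h,u0:u0+w]; cv2.imwrite(f"pics/{name}.png",cv2.resize(im,None,fx=s,fy=s,interpolation=cv2.INTER_CUBIC))
E
python3 - <<'E'
from h import *
for n in ["top","scene"]:
    p=robot.read_camera(n)
    for th,z in [("tray",0),("tray_lip",.064),("stand",0),("row_large",.025),("row_medium",.025),("row_small",.025),("slot_mouth",0),("large_1",0),("medium_1",0),("small_1",0),("reagent_bottle",0),("tip_box",0),("timer",0)]:
        for r in robot.pinpoint(th,p):
            v,u=r["position"]; u*=640; v*=480
            print(n,th,round(r["score"],2),(round(u),round(v)),np.round(dep(p,u,v,z)[:2],4))
    if n=="top": crop(p,"topA",380,140,180,180,4); crop(p,"topB",90,180,280,140,2.8)
    else: crop(p,"sceneA",120,160,200,150,4)
E
```

```text
top tray 0.83 (175, 268) [0.5078 0.2778]
top tray 0.55 (303, 276) [ 0.4795 -0.0481]
top tray_lip 0.95 (113, 275) [0.4915 0.4057]
top stand 0.93 (303, 249) [ 0.5498 -0.0484]
top row_large 0.7 (303, 280) [ 0.4699 -0.049 ]
top row_medium 0.55 (294, 250) [ 0.5456 -0.0271]
top row_small 0.85 (298, 222) [ 0.6145 -0.0381]
top slot_mouth 0.65 (254, 259) [0.5261 0.0763]
top large_1 0.98 (409, 291) [ 0.4381 -0.314 ]
top large_1 0.81 (448, 193) [ 0.6872 -0.4261]
top large_1 0.7 (465, 227) [ 0.5993 -0.4642]
top large_1 0.64 (514, 222) [ 0.6099 -0.5902]
top large_1 0.62 (422, 225) [ 0.6063 -0.3533]
top medium_1 0.73 (472, 280) [ 0.4619 -0.4753]
top reagent_bottle 0.65 (280, 167) [0.7619 0.007 ]
top tip_box 0.78 (330, 172) [ 0.7467 -0.1216]
top tip_box 0.18 (388, 178) [ 0.7296 -0.2708]
top timer 0.83 (390, 180) [ 0.7225 -0.2765]
scene tray 0.72 (348, 268) [ 0.5606 -0.0489]
scene tray 0.65 (490, 291) [0.5078 0.2798]
scene tray_lip 0.64 (554, 279) [0.4948 0.4039]
scene stand 0.62 (355, 264) [ 0.5379 -0.0413]
scene stand 0.5 (491, 288) [0.4951 0.2789]
scene stand 0.34 (231, 281) [ 0.7247 -0.2763]
sce
[... 182 characters left out ...]
0.6032 -0.0353]
scene row_small 0.47 (277, 218) [ 0.462  -0.2993]
scene slot_mouth 0.59 (400, 274) [0.5322 0.0718]
scene large_1 0.95 (232, 249) [ 0.6081 -0.349 ]
scene large_1 0.72 (197, 237) [ 0.5999 -0.461 ]
scene large_1 0.69 (186, 260) [ 0.6999 -0.4223]
scene large_1 0.67 (275, 219) [ 0.4331 -0.3222]
scene medium_1 0.67 (346, 272) [ 0.5762 -0.0477]
scene medium_1 0.58 (221, 212) [ 0.4621 -0.4786]
scene small_1 0.66 (346, 272) [ 0.5786 -0.0468]
scene reagent_bottle 0.76 (340, 324) [0.7587 0.0178]
scene reagent_bottle 0.62 (488, 287) [0.4916 0.2713]
scene tip_box 0.88 (278, 304) [ 0.7557 -0.1348]
scene tip_box 0.59 (273, 220) [ 0.437  -0.3256]
scene timer 0.58 (231, 283) [ 0.732  -0.2731]
```

View pics/topA.png

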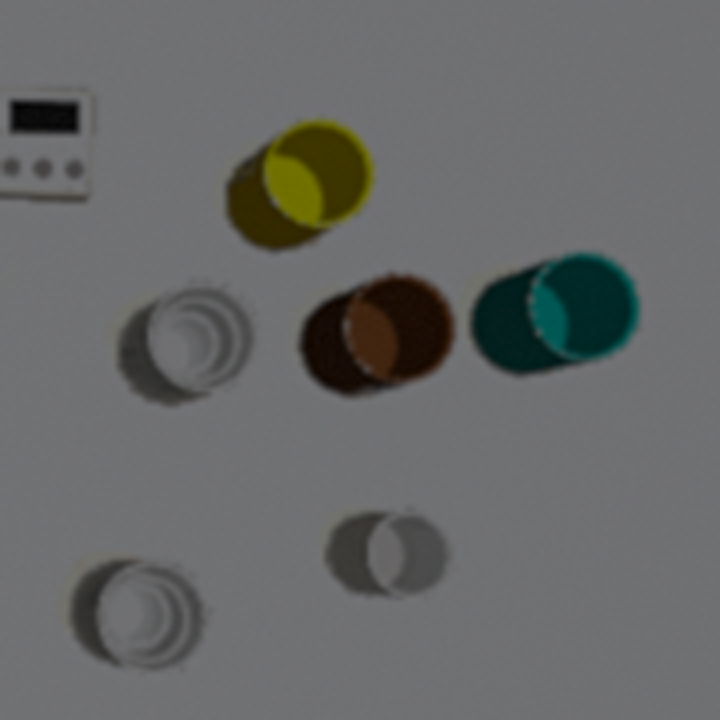

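View pics/topB.png

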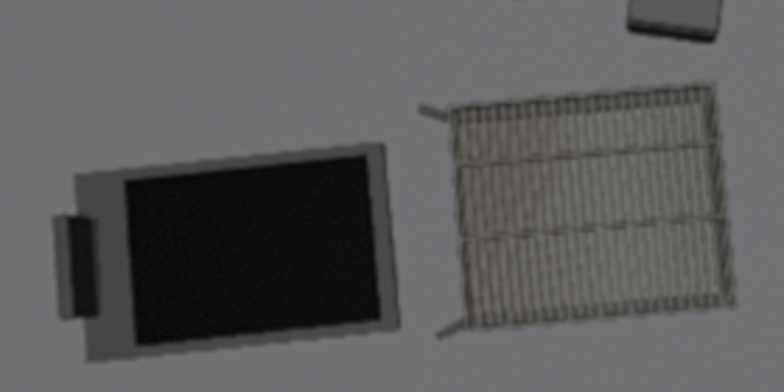

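View pics/sceneA.png

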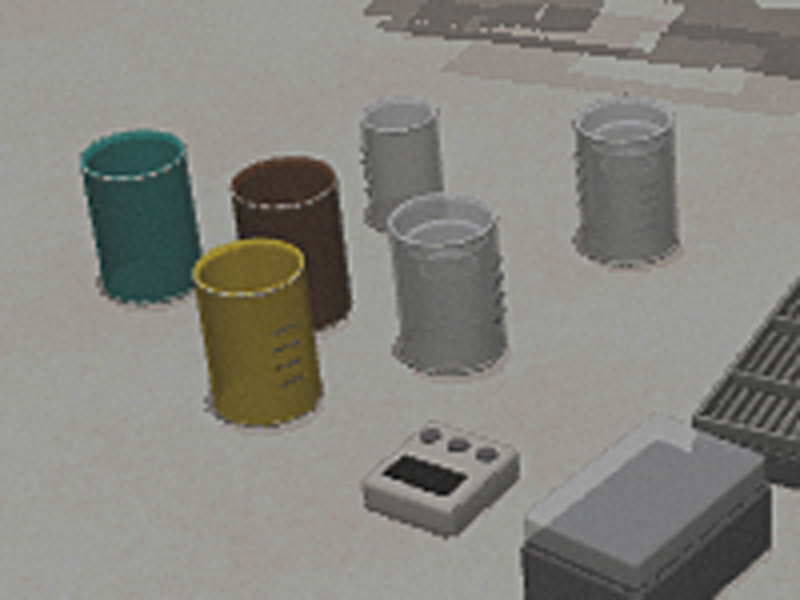

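```bash
python3 - <<'E'
from h import *
p=robot.read_camera("top"); crop(p,"st",235,200,125,105,6); crop(p,"tr",100,225,140,90,5.5)
p=robot.read_camera("scene"); crop(p,"st2",285,220,150,85,5.2); crop(p,"tr2",415,250,155,75,5.1)
E
```

```text
(no output)
```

View pics/st.png

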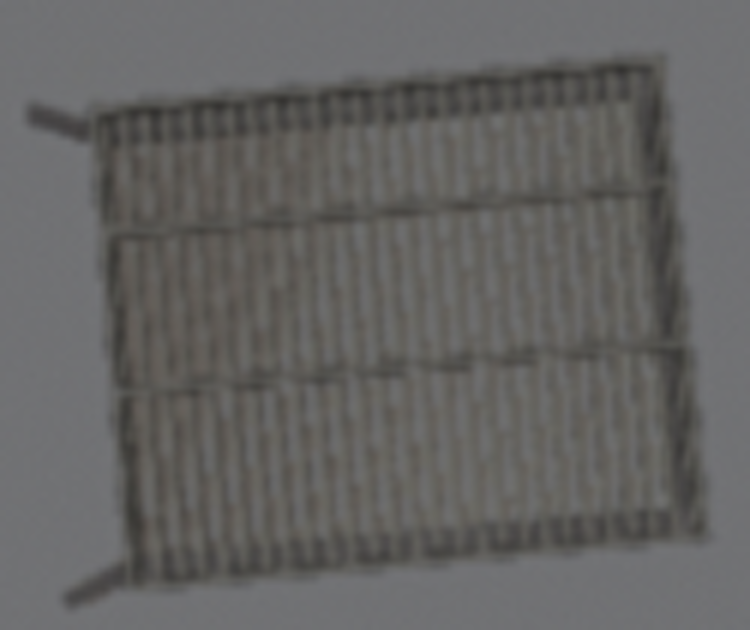

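View pics/tr.png

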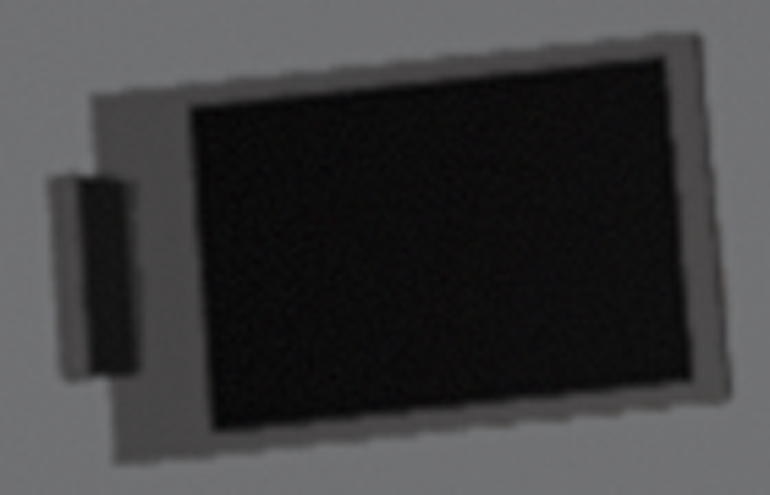

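View pics/st2.png

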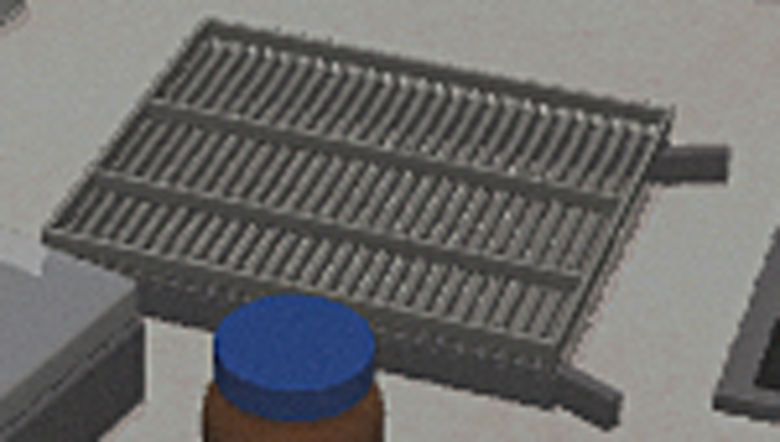

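View pics/tr2.png

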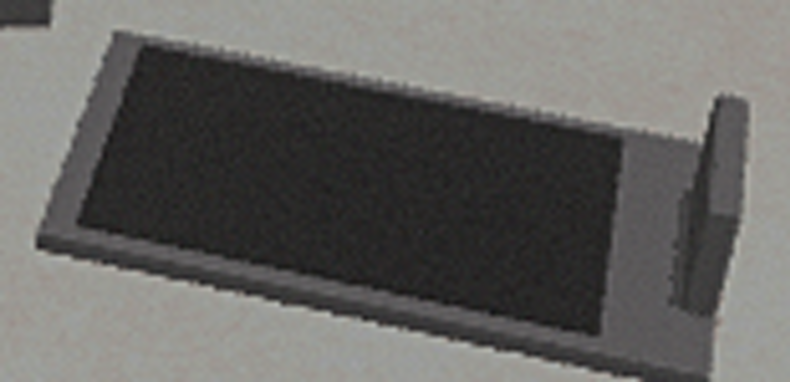

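```bash
cat >> h.py <<'E'
from scipy.optimize import least_squares
def fitrect(obs,model):
    # obs: list of (p,u,v,key); model[key]=(lx,ly,z); pose x,y,th
    def r(q):
        c,s=np.cos(q[2]),np.sin(q[2]); o=[]
        for p,u,v,k in obs:
            lx,ly,z=model[k]; o+=list(proj(p,[q[0]+c*lx-s*ly,q[1]+s*lx+c*ly,z])-[u,v])
        return np.array(o)
    s=least_squares(r,[.53,.1,0.05]); return s.x, s.fun.reshape(-1,2)
E
python3 - <<'E'
from h import *
t=robot.read_camera("top"); s=robot.read_camera("scene")
def U(p,u0,v0,sc,u,v,k): return (p,u0+(u+.5)/sc-.5,v0+(v+.5)/sc-.5,k)
m={"++":(.101,.12,.035),"+-":(.101,-.12,.035),"--":(-.101,-.12,.035),"-+":(-.101,.12,.035)}
A=[U(t,235,200,6,*a) for a in [(92,108,"++"),(662,58,"+-"),(706,540,"--"),(132,582,"-+")]]
B=[U(s,285,220,5.2,*a) for a in [(210,20,"--"),(672,112,"-+"),(45,235,"+-"),(558,362,"++")]]
for o in (A,B,A+B):
    q,f=fitrect(o,m); print("stand",q.round(4),f.round(1).tolist())
m={"++":(.085,.14,.01),"+-":(.085,-.14,.01),"--":(-.085,-.14,.01),"-+":(-.085,.14,.01),"L+":(.045,.133,.064),"L-":(-.045,.133,.064)}
A=[U(t,100,225,5.5,*a) for a in [(92,95,"++"),(697,36,"+-"),(724,399,"--"),(113,463,"-+"),(64,178,"L+"),(76,380,"L-")]]
B=[U(s,415,250,5.1,*a) for a in [(115,32,"--"),(38,237,"+-")]]
for o in (A,A+B):
    q,f=fitrect(o,m); print("tray",q.round(4),f.round(1).tolist())
E
```

```text
stand [ 0.5376 -0.044   0.0658] [[-0.3, -1.0], [0.6, -0.7], [0.8, 0.2], [-1.1, 1.5]]
stand [ 0.5424 -0.0389  0.0641] [[-0.6, 0.2], [1.3, 0.8], [-0.9, 0.2], [0.2, -1.3]]
stand [ 0.5385 -0.042   0.0653] [[-1.1, -1.4], [-0.2, -1.0], [-0.1, -0.2], [-2.0, 1.1], [-1.1, -0.7], [0.5, -0.3], [-1.2, -0.9], [-0.5, -2.7]]
tray [0.5026 0.2768 0.083 ] [[-0.3, -0.1], [0.2, -0.6], [1.0, 0.7], [0.0, 0.6], [-0.5, -0.7], [-0.4, 0.0]]
tray [0.5031 0.2775 0.0867] [[-0.7, -0.1], [-0.2, -0.9], [0.8, 0.3], [-0.1, 0.6], [-0.8, -0.7], [-0.6, 0.0], [-0.5, -0.7], [-0.6, -1.2]]
```

```bash
cat >> h.py <<'E'
from scipy.spatial.transform import Rotation as Ro
def st():
    s=robot.read_state(); R=Ro.from_rotvec(s["orientation"]).as_matrix(); return np.array(s["tool_pos"]),R,s
def yaw(R): return np.degrees(np.arctan2(R[1,0],R[0,0]))
def delta(target,yawt):
    """turn (tool z deg) first, then shift in tool axes after the turn"""
    P,R,s=st(); y=yaw(R); d=(y-yawt+90)%180-90   # modulo half turn
    yn=np.radians(y-d); x=np.array([np.cos(yn),np.sin(yn),0]); yy=np.array([np.sin(yn),-np.cos(yn),0])
    D=np.array(target)-P
    print("t",round(s["t"],2),"at",P.round(4),"yaw",round(y,2),"tilt",np.degrees(np.arccos(-R[2,2])).round(2),"q6",round(s["q"][5],2),"F",np.round(s["force"],1),"open",round(s["opening"],4))
    print("TURN",round(d,2),"SHIFT",np.round([D@x,D@yy,-D[2]],4))
E
python3 - <<'E'
from h import *
p=robot.read_camera("wrist"); E=np.array(p["extrinsics"]); Rc=E[:3,:3]; o=-Rc.T@E[:3,3]
P,R,s=st(); print("cam in tool",R.T@(o-P), "axis", R.T@Rc.T@[0,0,1], "u axis",R.T@Rc.T@[1,0,0])
print(dep(p,320,240,0), o)
delta([.45,-.04,.4],-86.3)
E
```

```text
cam in tool [-0.00028686 -0.08046794 -0.16523103] axis [1.41923389e-04 2.89398884e-01 9.57208580e-01] u axis [ 9.99999968e-01 -2.43602732e-04 -7.46180372e-05]
[ 0.11054974 -0.58193524  0.        ] [ 0.22682837 -0.56096043  0.38386389]
t 1.8 at [ 0.149  -0.5812  0.2186] yaw -75.63 tilt 0.0 q6 -0.09 F [ 0.6 -0.7 -0.2] open 0.0928
TURN 10.67 SHIFT [-0.5207 -0.3353 -0.1814]
```

{"fn": "jog_arm", "kwargs": {
  "commands": [-1,0,0,-0.01,5.3,-1,0,0,-0.01,5.3,-1,-0.0367,-0.018,-0.0034,0,-1,-0.0367,-0.018,-0.0034,0,-1,-0.0367,-0.018,-0.0034,0,-1,-0.0367,-0.018,-0.0034,0,-1,-0.0367,-0.018,-0.0034,0,-1,-0.0367,-0.018,-0.0034,0,-1,-0.0367,-0.018,-0.0034,0,-1,-0.0367,-0.018,-0.0034,0,-1,-0.0367,-0.018,-0.0034,0,-1,-0.0367,-0.018,-0.0034,0,-1,-0.0367,-0.018,-0.0034,0,-1,-0.0367,-0.018,-0.0034,0,-1,-0.0367,-0.018,-0.0034,0,-1,-0.0367,-0.018,-0.0034,0,-1,-0.0367,-0.018,-0.0034,0,-1,-0.0367,-0.018,-0.0034,0,-1,-0.0367,-0.018,-0.0034,0,-1,-0.0367,-0.018,-0.0034,0]
}}

```text
t: 3.47
tool_pos: [0.4291, 0.1016, 0.3004]
orientation: [-2.293, 2.146, -0.001]
force: [0.5, 0.1, 0.5]
opening: 0.0931
```

```bash
python3 - <<'E'
from h import *
delta([.43,.10,.30],-86.3)
p=robot.read_camera("wrist"); cv2.imwrite("pics/w1.png",p["img"])
delta([.43,.10,.30],-86.3)
import pickle; pickle.dump(p,open("w1.pkl","wb"))
E
```

```text
t 3.47 at [0.4291 0.1016 0.3004] yaw -86.2 tilt 0.07 q6 1.62 F [0.5 0.1 0.5] open 0.0931
TURN 0.1 SHIFT [ 0.0016 -0.0008  0.0004]
t 3.52 at [0.4305 0.1075 0.3001] yaw -85.98 tilt 0.25 q6 1.63 F [-5.3  2.6 -0.7] open 0.0926
TURN 0.32 SHIFT [0.0075 0.001  0.0001]
```

View pics/w1.png

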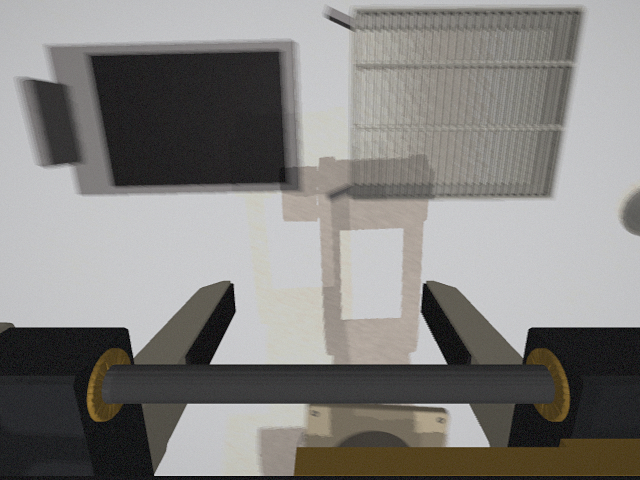

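```bash
python3 - <<'E'
from h import *
import pickle
for i in range(4): p=robot.read_camera("wrist")
delta([.43,.10,.30],-86.3)
pickle.dump(p,open("w1.pkl","wb"))
crop(p,"w1a",310,0,290,210,2.75); crop(p,"w1b",10,30,310,180,2.5)
E
```

```text
t 3.72 at [0.4286 0.0991 0.2997] yaw -86.17 tilt 0.05 q6 1.61 F [ 0.3 -0.  -0. ] open 0.0933
TURN 0.13 SHIFT [-0.0008 -0.0015 -0.0003]
```

View pics/w1a.png

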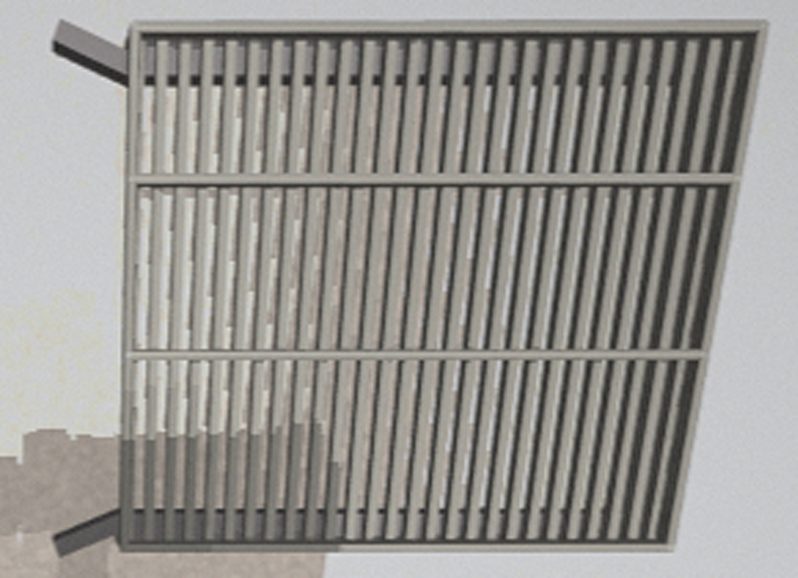

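View pics/w1b.png

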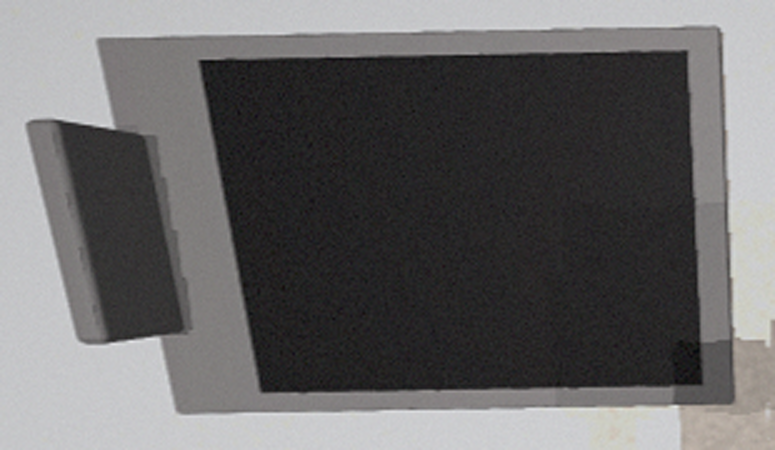

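```bash
python3 - <<'E'
from h import *
import pickle
p=pickle.load(open("w1.pkl","rb"))
def U(p,u0,v0,sc,u,v,k): return (p,u0+(u+.5)/sc-.5,v0+(v+.5)/sc-.5,k)
m={"++":(.101,.12,.035),"+-":(.101,-.12,.035),"--":(-.101,-.12,.035),"-+":(-.101,.12,.035),"a+":(-.019,.12,.035),"a-":(-.019,-.12,.035),"b+":(.047,.12,.035),"b-":(.047,-.12,.035)}
A=[U(p,310,0,2.75,*a) for a in [(133,22,"++"),(768,21,"+-"),(673,551,"--"),(120,550,"-+"),(126,354,"a+"),(708,355,"a-"),(130,179,"b+"),(740,179,"b-")]]
q,f=fitrect(A,m); print("stand",q.round(4),f.round(1).tolist())
m={"++":(.085,.14,.01),"+-":(.085,-.14,.01),"--":(-.085,-.14,.01),"-+":(-.085,.14,.01),"L+":(.045,.133,.064),"L-":(-.045,.133,.064)}
A=[U(p,10,30,2.5,*a) for a in [(97,38,"++"),(721,27,"+-"),(735,404,"--"),(178,413,"-+"),(45,122,"L+"),(92,342,"L-")]]
q2,f=fitrect(A,m); print("tray",q2.round(4),f.round(1).tolist())
c,s=np.cos(q[2]),np.sin(q[2]); d=q2[:2]-q[:2]; print("tray in stand",[c*d[0]+s*d[1],-s*d[0]+c*d[1]],q2[2]-q[2])
c2,s2=np.cos(q2[2]),np.sin(q2[2]); lip=q2[:2]+.133*np.array([-s2,c2]); print("lip",lip)
g=q[:2]+.163*np.array([-s,c]); print("lip goal",g)
for n in ["large","medium","small"]:
    lx={"large":-.059,"medium":.014,"small":.073}[n]; print(n,q[:2]+lx*np.array([c,s]))
delta([lip[0],lip[1],.12],np.degrees(q2[2])+90)
E
```

```text
stand [ 0.5366 -0.0424  0.0684] [[-1.1, -0.8], [1.4, -0.2], [0.5, 1.0], [-0.5, 1.2], [-1.1, 0.4], [0.9, 0.2], [-1.2, -0.4], [1.1, -0.1]]
tray [0.5026 0.2764 0.0857] [[-0.0, -0.1], [1.1, -0.3], [0.8, 0.7], [-0.2, 0.7], [-1.9, -1.3], [0.6, 1.2]]
tray in stand [np.float64(-0.012114523766936516), np.float64(0.32029080249775077)] 0.01729815110097835
lip [0.49119545 0.40886903]
lip goal [0.5254201  0.12026261]
large [ 0.47770102 -0.04638939]
medium [ 0.55053024 -0.04139901]
small [ 0.60939222 -0.03736569]
t 3.72 at [0.4286 0.0991 0.2997] yaw -86.17 tilt 0.05 q6 1.61 F [ 0.3 -0.  -0. ] open 0.0933
TURN -1.08 SHIFT [-0.3032 -0.0889  0.1797]
```

{"fn": "jog_arm", "kwargs": {
  "commands": [-1,0,0,0.01,-1.08,-1,-0.0379,-0.0111,0.01,0,-1,-0.0379,-0.0111,0.01,0,-1,-0.0379,-0.0111,0.01,0,-1,-0.0379,-0.0111,0.01,0,-1,-0.0379,-0.0111,0.01,0,-1,-0.0379,-0.0111,0.01,0,-1,-0.0379,-0.0111,0.01,0,-1,-0.0379,-0.0111,0.01,0,-1,0,0,0.03,0,-1,0,0,0.04,0,-1,0,0,0.04,0,-1,0,0,0.04,0,-1,0,0,0.03,0,-1,0,0,0,0]
}}

```text
t: 4.97
tool_pos: [0.4872, 0.403, 0.0209]
orientation: [2.302, -2.119, -0.004]
force: [-0.3, -0.8, -1.0]
opening: 0.0932
```

```bash
python3 - <<'E'
from h import *
p=robot.read_camera("wrist"); cv2.imwrite("pics/w2.png",p["img"])
delta([.4912,.409,.03],94.9)
E
```

```text
t 5.02 at [0.4891 0.4046 0.0252] yaw -85.26 tilt 0.52 q6 2.1 F [-0.1  0.3  0.5] open 0.0927
TURN -0.16 SHIFT [-0.0042 -0.0025 -0.0048]
```

View pics/w2.png

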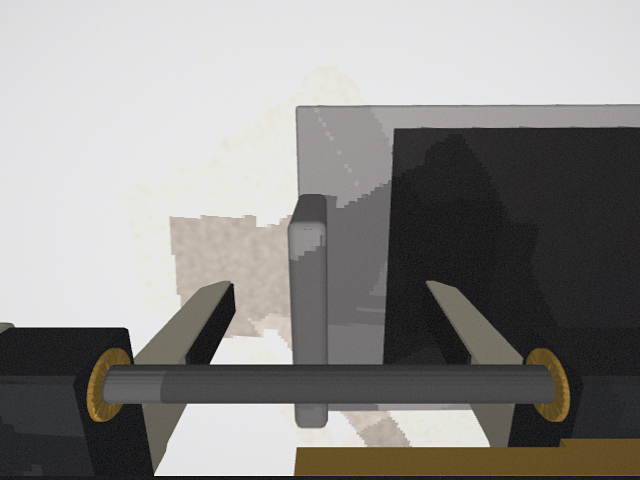

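{"fn": "jog_arm", "kwargs": {
  "commands": [-1,-0.004,-0.002,-0.004,-0.16,1,0,0,0,0,1,0,0,0,0,1,0,0,0,0,1,0,0,0,0,1,0,0,0,0,1,0,0,0,0,1,0,0,0,0,1,0,0,0,0,1,0,0,0,0],
  "grip_force": 25
}}

```text
t: 5.85
tool_pos: [0.4932, 0.413, 0.0337]
orientation: [2.316, -2.122, -0.0]
force: [0.1, -0.5, -0.3]
opening: 0.0376
```

```bash
python3 - <<'E'
from h import *
delta([.5250,.1195,.028],93.9)
t=robot.read_camera("top"); 
for r in robot.pinpoint("tray_lip",t): v,u=r["position"]; print(r["score"],dep(t,u*640,v*480,.064))
E
```

```text
t 5.85 at [0.4932 0.413  0.0337] yaw -84.98 tilt 0.02 q6 2.1 F [ 0.1 -0.5 -0.3] open 0.0376
TURN 1.12 SHIFT [ 0.295  -0.0118  0.0057]
0.62 [0.49244459 0.40665104 0.064     ]
```

{"fn": "jog_arm", "kwargs": {
  "commands": [1,0,0,0,0,1,0,0,0,0,1,0,0,0,0,1,0,0,0,0,1,0,0,0,0,1,0,0,0,0]
}}

```text
t: 6.45
tool_pos: [0.4933, 0.4127, 0.0338]
orientation: [2.316, -2.122, 0.0]
force: [0.1, -3.5, 0.6]
opening: 0.0143
```

```bash
python3 - <<'E'
from h import *
delta([.5250,.1195,.028],93.9)
E
```

```text
t 6.45 at [0.4933 0.4127 0.0338] yaw -85.0 tilt 0.03 q6 2.1 F [ 0.1 -3.5  0.6] open 0.0143
TURN 1.1 SHIFT [ 0.2947 -0.0117  0.0058]
```

{"fn": "jog_arm", "kwargs": {
  "commands": [1,0,-0.005,0,0.55,1,0,-0.005,0,0.55,1,0,-0.004,0,0,1,0,0,0,0,1,0,0,0,0,1,0,0,0,0]
}}

```text
t: 6.95
tool_pos: [0.5076, 0.4142, 0.0337]
orientation: [-2.296, 2.144, -0.0]
force: [0.6, 0.5, -0.7]
opening: 0.0139
```

```bash
python3 - <<'E'
from h import *
import pickle
delta([.5250,.1195,.028],93.85)
w=robot.read_camera("wrist");t=robot.read_camera("top")
pickle.dump((w,t),open("w3.pkl","wb"))
cv2.imwrite("pics/w3.png",w["img"]); crop(t,"t3",95,200,270,110,2.9)
E
```

```text
t 6.95 at [0.5076 0.4142 0.0337] yaw -86.09 tilt 0.02 q6 2.11 F [ 0.6  0.5 -0.7] open 0.0139
TURN 0.06 SHIFT [0.2952 0.0024 0.0057]
```

View pics/w3.png

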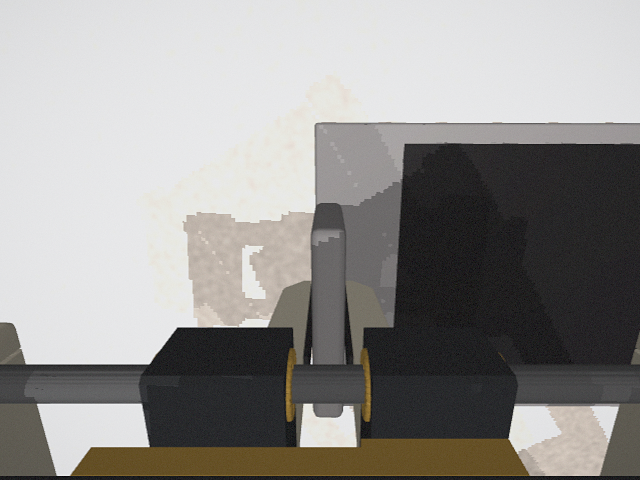

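View pics/t3.png

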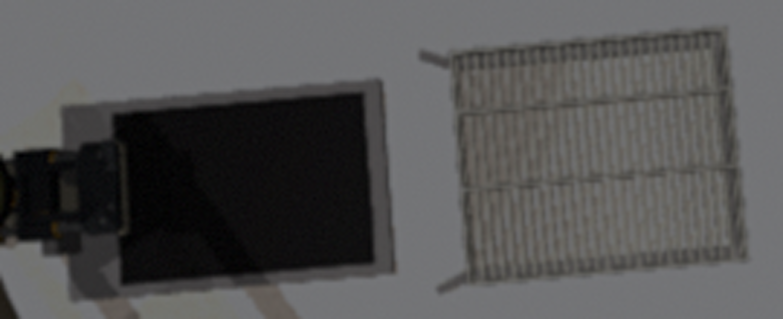

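{"fn": "jog_arm", "kwargs": {
  "commands": [1,0.02,0.0002,0,0,1,0.02,0.0002,0,0,1,0.02,0.0002,0,0,1,0.01,0,0,0,1,0.01,0,0,0,1,0,0,0,0]
}}

```text
t: 7.55
tool_pos: [0.5123, 0.3327, 0.0337]
orientation: [2.294, -2.145, 0.001]
force: [0.6, -1.1, -2.5]
opening: 0.0135
```

```bash
python3 - <<'E'
from h import *
delta([.5255,.1195,.028],93.85)
t=robot.read_camera("top")
crop(t,"t4",95,200,270,110,2.9)
E
```

```text
t 7.55 at [0.5123 0.3327 0.0337] yaw -86.16 tilt 0.04 q6 2.0 F [ 0.6 -1.1 -2.5] open 0.0135
TURN -0.01 SHIFT [0.2136 0.0012 0.0057]
```

View pics/t4.png

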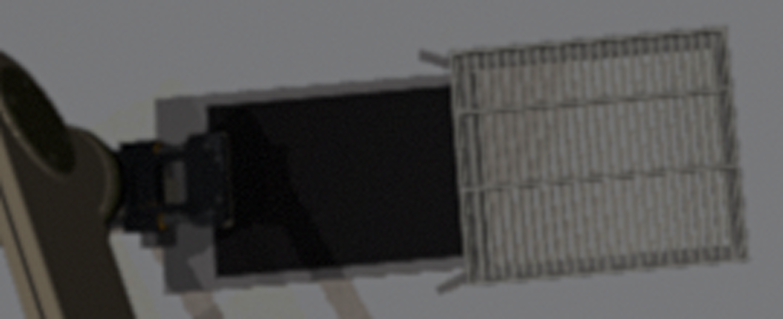

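{"fn": "jog_arm", "kwargs": {
  "commands": [1,0.015,0,0,0,1,0.02,0,0,0,1,0.02,0,0,0,1,0.02,0.0005,0,0,1,0.02,0.0005,0,0,1,0.02,0,0,0,1,0.02,0,0,0,1,0.015,0,0,0,1,0.01,0,0,0,1,0,0,0,0]
}}

```text
t: 8.43
tool_pos: [0.5223, 0.1731, 0.0338]
orientation: [2.294, -2.145, 0.001]
force: [0.8, -1.2, -2.2]
opening: 0.0138
```

```bash
python3 - <<'E'
from h import *
delta([.5255,.1195,.028],93.85)
E
```

```text
t 8.43 at [0.5223 0.1731 0.0338] yaw -86.15 tilt 0.04 q6 1.73 F [ 0.8 -1.2 -2.2] open 0.0138
TURN -0.0 SHIFT [0.0537 0.0004 0.0058]
```

Sliding freely. Approach the stop in small steps.

{"fn": "jog_arm", "kwargs": {
  "commands": [1,0.012,0,0,0,1,0.012,0,0,0,1,0.012,0,0,0,1,0.008,0,0,0,1,0.004,0,0,0,1,0.003,0,0,0,1,0,0,0,0]
}}

```text
t: 9.02
tool_pos: [0.5257, 0.1229, 0.0339]
orientation: [2.295, -2.145, 0.001]
force: [1.7, -1.8, -2.7]
opening: 0.0137
```

```bash
python3 - <<'E'
from h import *
delta([.5255,.1195,.028],93.85)
E
```

```text
t 9.02 at [0.5257 0.1229 0.0339] yaw -86.12 tilt 0.03 q6 1.64 F [ 1.7 -1.8 -2.7] open 0.0137
TURN 0.03 SHIFT [0.0034 0.0004 0.0059]
```

{"fn": "jog_arm", "kwargs": {
  "commands": [1,0.002,0,0,0,1,0.001,0,0,0,1,0,0,0,0]
}}

```text
t: 9.27
tool_pos: [0.5259, 0.1209, 0.034]
orientation: [-2.296, 2.144, -0.0]
force: [2.9, 1.9, -1.5]
opening: 0.0138
```

{"fn": "jog_arm", "kwargs": {
  "commands": [1,0.001,0,0,0,1,0.001,0,0,0,1,0,0,0,0]
}}

```text
t: 9.52
tool_pos: [0.5258, 0.1201, 0.0341]
orientation: [-2.295, 2.143, 0.002]
force: [2.0, 9.9, -2.0]
opening: 0.0136
```

{"fn": "jog_arm", "kwargs": {
  "commands": [0.25,0,0,0,0,0.25,0,0,0,0,0.25,0,0,0,0,0.25,0,0,0,0,0.25,0,0,0,0,0.25,0,0,-0.02,0,0.25,0,0,-0.03,0,0.25,0,0,-0.03,0]
}}

```text
t: 10.18
tool_pos: [0.5245, 0.1183, 0.1135]
orientation: [2.294, -2.143, -0.003]
force: [0.2, -0.4, 0.7]
opening: 0.035
```

{"fn": "jog_arm", "kwargs": {
  "commands": [-1,0.02,0.005,-0.03,0,-1,0.0375,0.0104,-0.012,0,-1,0.0375,0.0104,-0.012,0,-1,0.0375,0.0104,-0.012,0,-1,0.0375,0.0104,-0.012,0,-1,0.0375,0.0104,-0.012,0,-1,0.0375,0.0104,-0.012,0,-1,0.0375,0.0104,-0.012,0,-1,0.0375,0.0104,-0.012,0,-1,0.0375,0.0104,-0.012,0,-1,0.0375,0.0104,-0.012,0,-1,0.0375,0.0104,-0.012,0,-1,0.0375,0.0104,-0.012,0,-1,0.0375,0.0104,-0.012,0,-1,0.01,0,-0.012,0,-1,0,0,0,0,-1,0,0,0,0,-1,0,0,0,0]
}}

```text
t: 11.68
tool_pos: [0.4213, -0.4061, 0.311]
orientation: [-2.296, 2.143, 0.002]
force: [-0.3, 0.1, -0.2]
opening: 0.0934
```

```bash
python3 - <<'E'
from h import *
import pickle
delta([.42,-.4,.3],93.85)
w=robot.read_camera("wrist");t=robot.read_camera("top");s=robot.read_camera("scene")
pickle.dump((w,t,s),open("w5.pkl","wb"))
cv2.imwrite("pics/w5.png",w["img"]); crop(t,"t5",95,200,270,110,2.9); crop(s,"s5",285,210,170,110,4.6)
E
```

```text
t 11.68 at [ 0.4213 -0.4061  0.311 ] yaw -86.06 tilt 0.08 q6 0.65 F [-0.3  0.1 -0.2] open 0.0934
TURN 0.09 SHIFT [-0.0062  0.0009  0.011 ]
```

View pics/w5.png

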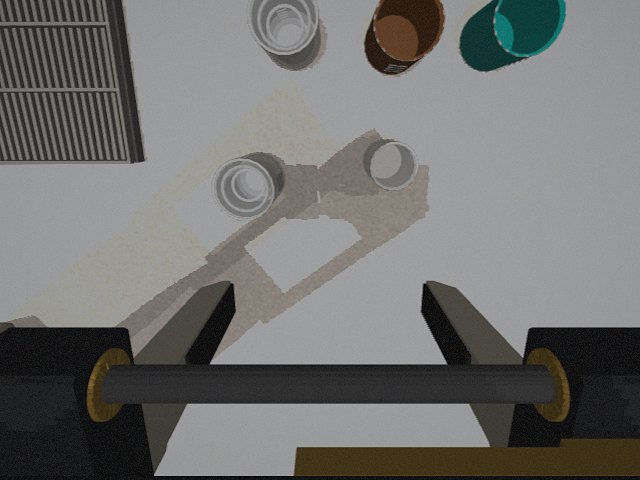

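View pics/t5.png

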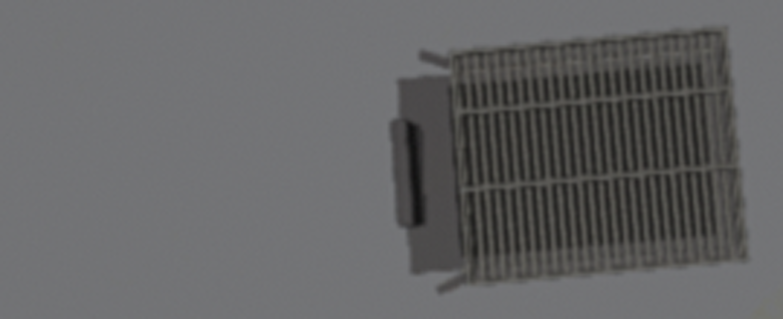

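View pics/s5.png

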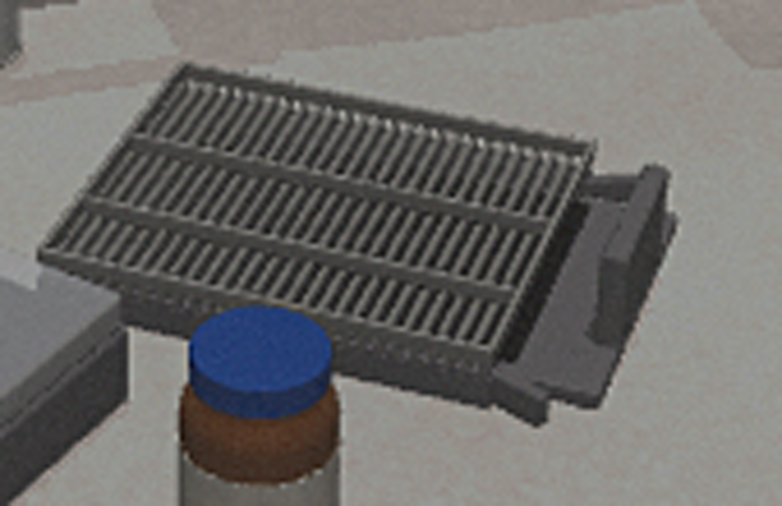

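```bash
python3 - <<'E'
from h import *
import pickle
w,t,s=pickle.load(open("w5.pkl","rb"))
crop(w,"w5a",205,120,240,110,3.3); crop(w,"w5b",230,0,120,80,6)
E
```

```text
(no output)
```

View pics/w5a.png

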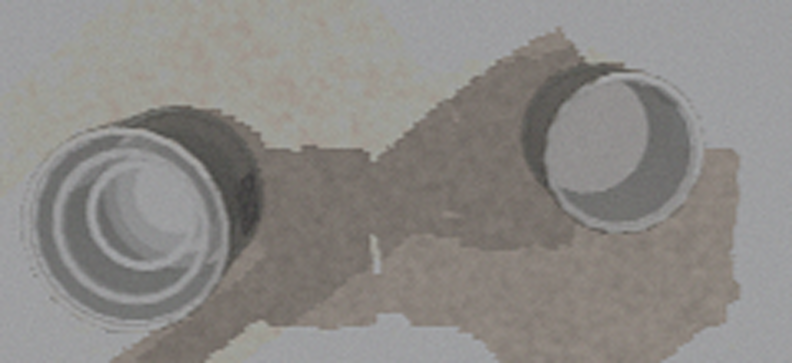

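View pics/w5b.png

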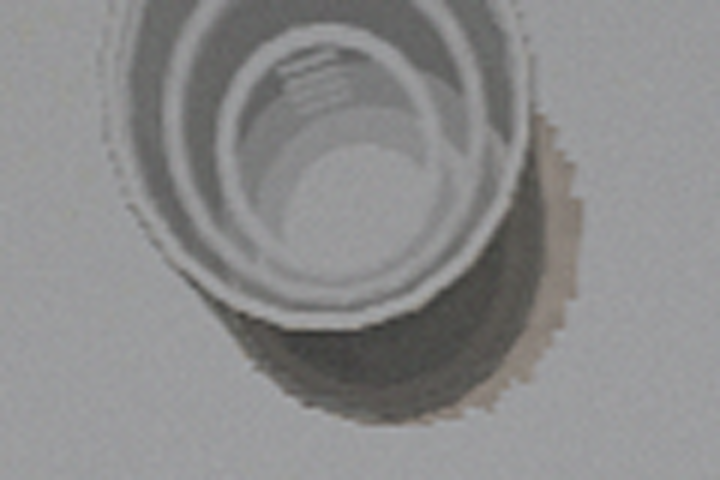

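```bash
python3 - <<'E'
from h import *
import pickle
w,t,s=pickle.load(open("w5.pkl","rb"))
for n,u0,v0,sc,u,v,z in [("AL",205,120,3.3,131,227,.095),("AM",205,120,3.3,135,226,.08),("AS",205,120,3.3,149,209,.062),("CM",205,120,3.3,624,151,.08),("BL",230,0,6,322,125,.095),("BM",230,0,6,325,141,.08),("BS",230,0,6,328,137,.062)]:
    print(n,dep(w,u0+(u+.5)/sc-.5,v0+(v+.5)/sc-.5,z).round(4))
for n,u,v,z in [("AL",150,615,.095),("AM",152,612,.08),("CM",408,553,.08),("BL",200,340,.095)]:
    print("top",n,dep(t,380+u/4,140+v/4,z).round(4))
f=K(w)
for n,dpx,D in [("A",197/3.3,.066),("C",158/3.3,.052),("B",405/6,.066)]: print(n,"depth",f*D/dpx)
E
```

```text
AL [ 0.4348 -0.3174  0.095 ]
AM [ 0.4326 -0.3155  0.08  ]
AS [ 0.4356 -0.3164  0.062 ]
CM [ 0.4678 -0.4727  0.08  ]
BL [ 0.5927 -0.3527  0.095 ]
BM [ 0.5941 -0.3513  0.08  ]
BS [ 0.5989 -0.3496  0.062 ]
top AL [ 0.4341 -0.3152  0.095 ]
top AM [ 0.4353 -0.3198  0.08  ]
top CM [ 0.4671 -0.4729  0.08  ]
top BL [ 0.5946 -0.3513  0.095 ]
A depth 0.40554860408554566
C depth 0.39839277908058396
B depth 0.35866700338878793
```

```bash
python3 - <<'E'
from h import *
delta([.4345,-.3165,.16],93.85)
E
```

```text
t 11.83 at [ 0.4215 -0.4056  0.311 ] yaw -85.99 tilt 0.08 q6 0.65 F [0.3 0.5 0. ] open 0.0928
TURN 0.16 SHIFT [-0.0881 -0.0189  0.151 ]
```

{"fn": "jog_arm", "kwargs": {
  "commands": [-1,-0.0147,-0.0032,0.025,0.16,-1,-0.0147,-0.0032,0.025,0,-1,-0.0147,-0.0032,0.025,0,-1,-0.0147,-0.0032,0.025,0,-1,-0.0147,-0.0031,0.025,0,-1,-0.0146,-0.0031,0.02,0,-1,0,0,0,0,-1,0,0,0,0]
}}

```text
t: 12.5
tool_pos: [0.4339, -0.3161, 0.1656]
orientation: [2.295, -2.145, -0.005]
force: [-0.2, -0.2, 1.0]
opening: 0.0932
```

```bash
python3 - <<'E'
from h import *
p=robot.read_camera("wrist"); cv2.imwrite("pics/w6.png",p["img"])
delta([.4345,-.3165,.051],93.85)
E
```

```text
t 12.55 at [ 0.4346 -0.3176  0.1673] yaw -86.16 tilt 0.02 q6 0.78 F [-0.6 -0.8  0.3] open 0.0928
TURN -0.01 SHIFT [-1.100e-03  1.000e-04  1.163e-01]
```

View pics/w6.png

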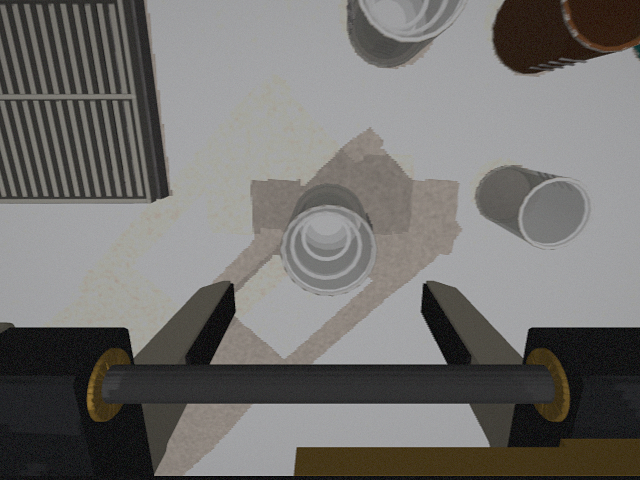

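```bash
python3 - <<'E'
from h import *
p=robot.read_camera("wrist")
print("AL",dep(p,328.5,249.5,.095),"CM",dep(p,554.5,212,.08),"BL",dep(p,411,-14,.095))
delta([.4345,-.3165,.051],93.85)
E
```

```text
AL [ 0.43537937 -0.31781486  0.095     ] CM [ 0.46882878 -0.47509006  0.08      ] BL [ 0.59373992 -0.35336657  0.095     ]
t 12.6 at [ 0.4351 -0.3186  0.1684] yaw -86.21 tilt 0.13 q6 0.78 F [-0.5 -1.   0.2] open 0.0931
TURN -0.06 SHIFT [-0.0021  0.0005  0.1174]
```

{"fn": "jog_arm", "kwargs": {
  "commands": [-1,-0.001,0,0.03,0,-1,0,0,0.03,0,-1,0,0,0.03,0,-1,0,0,0.025,0,-1,0,0,0,0,1,0,0,0,0,1,0,0,0,0,1,0,0,0,0,1,0,0,0,0,1,0,0,0,0,1,0,0,0,0,1,0,0,0,0,1,0,0,0,0],
  "grip_force": 15
}}

```text
t: 13.68
tool_pos: [0.4355, -0.3178, 0.0538]
orientation: [-2.293, 2.147, -0.005]
force: [-0.2, 0.9, 6.0]
opening: 0.0654
```

```bash
python3 - <<'E'
from h import *
delta([.435,-.3175,.051],93.85)
E
```

```text
t 13.68 at [ 0.4355 -0.3178  0.0538] yaw -86.25 tilt 0.17 q6 0.78 F [-0.2  0.9  6. ] open 0.0654
TURN -0.1 SHIFT [-0.0003  0.0005  0.0028]
```

{"fn": "jog_arm", "kwargs": {
  "commands": [1,0,0,-0.02,0,1,0,0,-0.03,0,1,0,0,-0.03,0,1,0,0,-0.03,0,1,0,0,-0.03,0,1,-0.02,-0.005,0,0,1,-0.03,-0.0085,0,0,1,-0.035,-0.01,0,0,1,-0.035,-0.01,0,0,1,-0.035,-0.01,0,0,1,-0.03,-0.0085,0,0,1,-0.02,-0.006,0,0,1,-0.008,-0.0023,0,0,1,0,0,0,0,1,0,0,0,0]
}}

```text
t: 14.93
tool_pos: [0.4806, -0.1008, 0.1922]
orientation: [2.294, -2.146, 0.001]
force: [-0.2, -1.2, -0.9]
opening: 0.0655
```

```bash
cat >> h.py <<'E'
S=np.array([.5366,-.0424]); TH=.068
def slot(lx,ly): c,s=np.cos(TH),np.sin(TH); return S+np.array([c*lx-s*ly,s*lx+c*ly])
E
python3 - <<'E'
from h import *
import pickle
g=slot(-.059,-.055); print(g)
w=robot.read_camera("wrist"); cv2.imwrite("pics/w7.png",w["img"]); s=robot.read_camera("scene"); crop(s,"s7",200,150,250,150,3.2)
delta([*g,.082],93.9)
E
```

```text
[ 0.48147347 -0.1012818 ]
t 15.03 at [ 0.4804 -0.1017  0.192 ] yaw -86.3 tilt 0.03 q6 1.19 F [-0.7 -0.3 -1. ] open 0.0652
TURN -0.2 SHIFT [-0.0003 -0.0011  0.11  ]
```

View pics/w7.png

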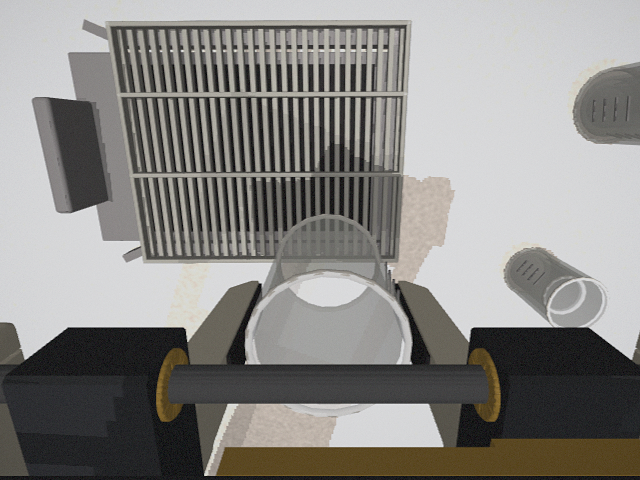

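View pics/s7.png

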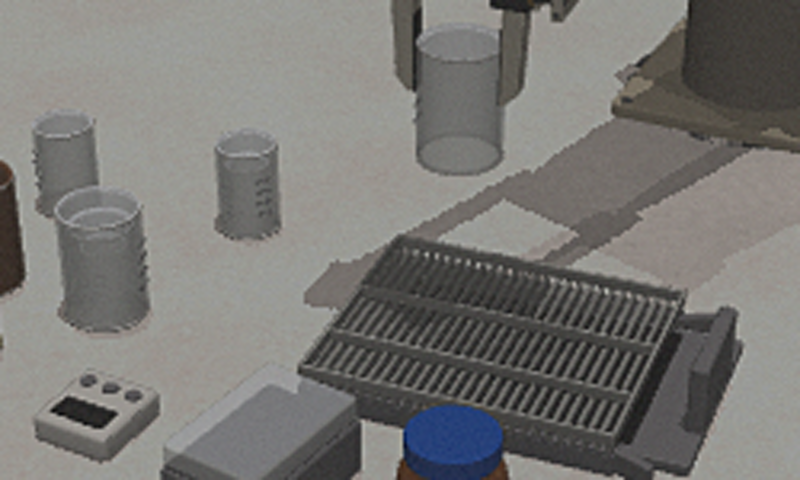

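```bash
python3 - <<'E'
from h import *
w=robot.read_camera("wrist")
m={"++":(.101,.12,.035),"+-":(.101,-.12,.035),"--":(-.101,-.12,.035),"-+":(-.101,.12,.035),"a+":(-.019,.12,.035),"a-":(-.019,-.12,.035),"b+":(.047,.12,.035),"b-":(.047,-.12,.035)}
o=[(w,107,22,"++"),(w,410,20,"+-"),(w,397,263,"--"),(w,145,262,"-+"),(w,122,94,"b+"),(w,407,93,"b-"),(w,134,175,"a+"),(w,403,174,"a-")]
q,f=fitrect(o,m); print(q.round(4),f.round(1).tolist())
E
```

```text
[ 0.5364 -0.0451  0.0687] [[-1.7, -1.4], [3.9, -0.7], [3.1, 0.0], [-1.1, 2.0], [-4.9, 0.9], [2.7, 0.7], [-4.1, 0.9], [2.1, 0.8]]
```

{"fn": "jog_arm", "kwargs": {
  "commands": [1,0,-0.001,0.03,0,1,0,0,0.03,0,1,0,0,0.03,0,1,0,0,0.012,0,1,0,0,0.006,0,1,0,0,0.002,0,1,0,0,0,0,1,0,0,0,0]
}}

```text
t: 15.75
tool_pos: [0.4833, -0.1014, 0.0838]
orientation: [-2.29, 2.148, -0.005]
force: [2.0, 2.7, 4.0]
opening: 0.0653
```

```bash
python3 - <<'E'
from h import *
delta([*slot(-.059,-.055),.0795],93.9)
E
```

```text
t 15.75 at [ 0.4833 -0.1014  0.0838] yaw -86.32 tilt 0.21 q6 1.2 F [2.  2.7 4. ] open 0.0653
TURN -0.22 SHIFT [-0.0003  0.0018  0.0043]
```

```bash
python3 - <<'E'
from h import *
for i in range(3): w=robot.read_camera("wrist")
cv2.imwrite("pics/w8.png",w["img"]); s=robot.read_camera("scene"); crop(s,"s8",290,160,150,110,5)
delta([*slot(-.059,-.055),.0795],93.9)
E
```

```text
t 15.95 at [ 0.4833 -0.1013  0.0837] yaw -86.29 tilt 0.22 q6 1.2 F [3.7 1.6 5. ] open 0.0651
TURN -0.19 SHIFT [-0.0002  0.0018  0.0042]
```

View pics/s8.png

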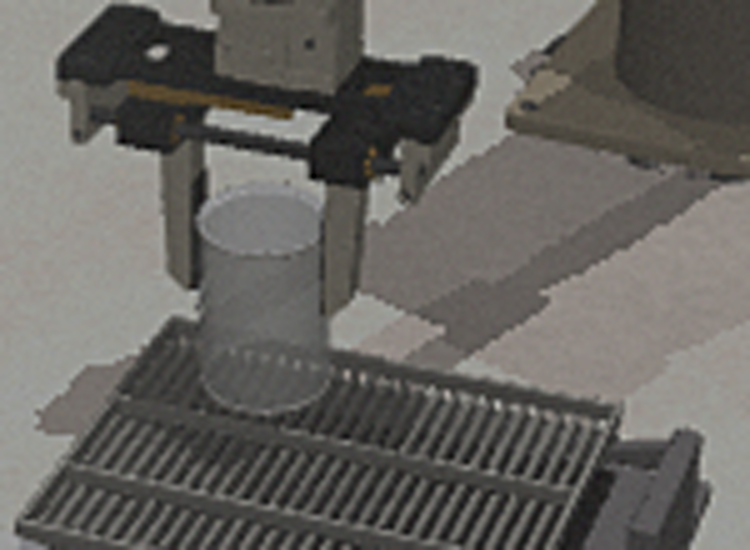

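View pics/w8.png

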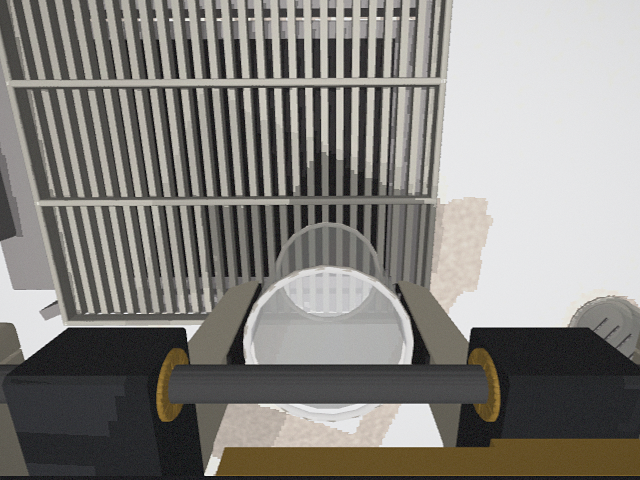

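```bash
cat >> h.py <<'E'
def over(p,name,circles,lines=()):
    im=cv2.resize(p["img"],None,fx=1.25,fy=1.25,interpolation=cv2.INTER_CUBIC)
    for (x,y,r,z,col) in circles:
        pts=[proj(p,[x+r*np.cos(a),y+r*np.sin(a),z])*1.25 for a in np.linspace(0,2*np.pi,60)]
        cv2.polylines(im,[np.array(pts).round().astype(np.int32)],True,col,1)
    for a,b in lines: cv2.line(im,tuple((proj(p,a)*1.25).round().astype(int).tolist()),tuple((proj(p,b)*1.25).round().astype(int).tolist()),(0,0,255),1)
    cv2.imwrite(f"pics/{name}.png",im)
E
python3 - <<'E'
from h import *
w=robot.read_camera("wrist")
P,R,s=st()
L=[]
for lx in (-.101,-.097,-.021,-.017,.045,.049): L.append(([*slot(lx,-.12),.035],[*slot(lx,.12),.035]))
over(w,"o8",[(P[0],P[1],.033,.025,(0,255,0)),(P[0],P[1],.033,.030,(255,255,0)),(P[0],P[1],.033,.12,(255,0,255))],L)
E
```

```text
(no output)
```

View pics/o8.png

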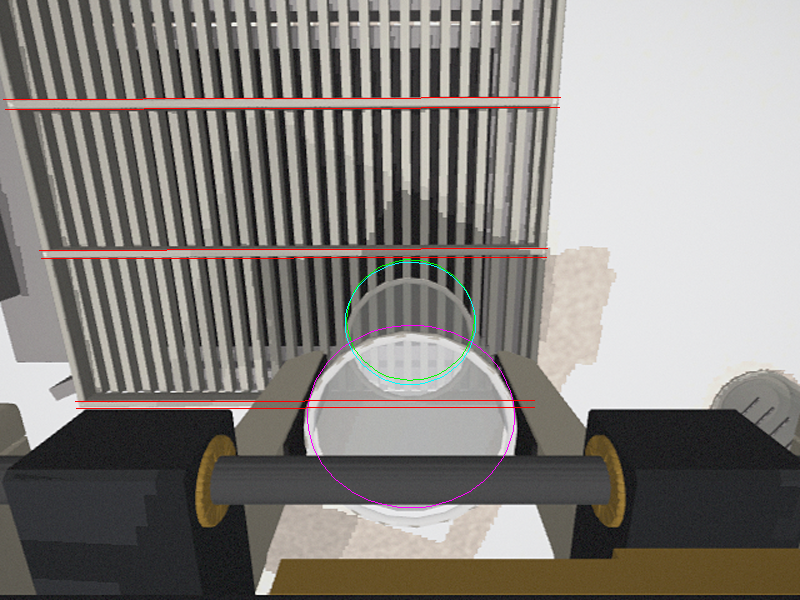

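{"fn": "jog_arm", "kwargs": {
  "commands": [1,0,0,-0.01,0,1,0,-0.002,-0.01,0,1,0,-0.0025,0,0,1,0,0,0,0,1,0,0,0,0,1,0,0,0,0]
}}

```text
t: 16.5
tool_pos: [0.4856, -0.1001, 0.1013]
orientation: [2.293, -2.147, -0.002]
force: [0.3, -1.3, -1.3]
opening: 0.0654
```

```bash
python3 - <<'E'
from h import *
w=robot.read_camera("wrist")
P,R,s=st()
delta([*slot(-.059,-.055),.0795],93.9)
b=P[2]-.0538
L=[]
for lx in (-.101,-.097,-.021,-.017,.045,.049): L.append(([*slot(lx,-.12),.035],[*slot(lx,.12),.035]))
over(w,"o9",[(P[0],P[1],.033,b,(0,255,0)),(P[0],P[1],.033,b+.095,(255,0,255)),(P[0]-.005,P[1],.033,b,(255,255,0))],L)
E
```

```text
t 16.55 at [ 0.4855 -0.1     0.1012] yaw -86.25 tilt 0.07 q6 1.2 F [-1.4  0.4 -1.6] open 0.0652
TURN -0.15 SHIFT [0.001  0.0041 0.0217]
```

View pics/o9.png

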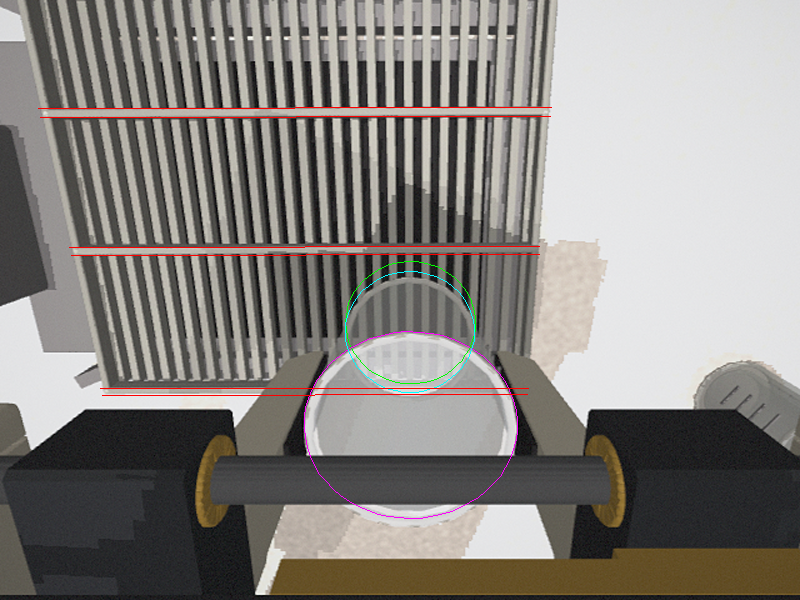

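```bash
python3 - <<'E'
from h import *
w=robot.read_camera("wrist")
P,R,s=st(); E=np.array(w["extrinsics"]); T=np.eye(4); T[:3,:3]=R; T[:3,3]=P
X=E@T
def at(P,y):
    a=np.radians(y); R=np.array([[np.cos(a),np.sin(a),0],[np.sin(a),-np.cos(a),0],[0,0,-1]]); T=np.eye(4);T[:3,:3]=R;T[:3,3]=P; return X@np.linalg.inv(T)
im=cv2.imread("pics/w7.png"); w["img"]=im; w["extrinsics"]=at([.4806,-.1008,.1922],-86.3)
P=[.4806,-.1008,.1922]; b=P[2]-.0538
L=[]
for lx in (-.101,-.097,-.021,-.017,.045,.049): L.append(([*slot(lx,-.12),.035],[*slot(lx,.12),.035]))
over(w,"o7",[(P[0],P[1],.033,b,(0,255,0)),(P[0],P[1],.033,b+.095,(255,0,255))],L)
np.save("X.npy",X)
E
```

```text
(no output)
```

View pics/o7.png

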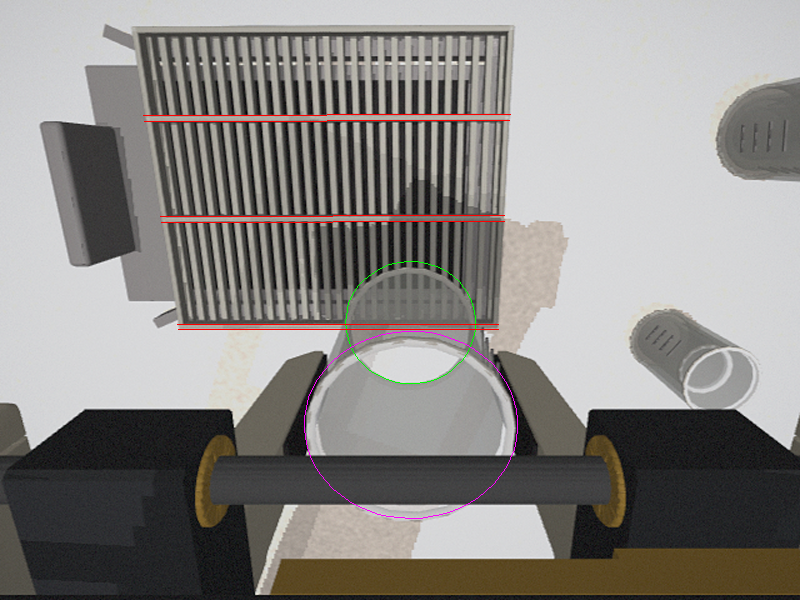

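{"fn": "jog_arm", "kwargs": {
  "commands": [1,0,-0.0035,0,0,1,0,0,0,0,1,0,0,0,0,1,0,0,0.008,0,1,0,0,0.005,0,1,0,0,0.004,0,1,0,0,0,0,1,0,0,0,0]
}}

```text
t: 17.27
tool_pos: [0.4891, -0.0998, 0.0842]
orientation: [2.293, -2.147, -0.002]
force: [-0.1, 0.3, 0.7]
opening: 0.0654
```

```bash
python3 - <<'E'
from h import *
w=robot.read_camera("wrist")
P,R,s=st()
delta([*slot(-.059,-.055),.0795],93.9)
b=P[2]-.0538
L=[]
for lx in (-.101,-.097,-.021,-.017,.045,.049): L.append(([*slot(lx,-.12),.035],[*slot(lx,.12),.035]))
g=slot(-.059,-.055)
over(w,"o10",[(g[0],P[1],.033,.025,(255,255,0))],L)
E
```

```text
t 17.32 at [ 0.4894 -0.0999  0.0846] yaw -86.25 tilt 0.03 q6 1.2 F [ 0.1  0.3 -0.3] open 0.0653
TURN -0.15 SHIFT [0.0008 0.008  0.0051]
```

View pics/o10.png

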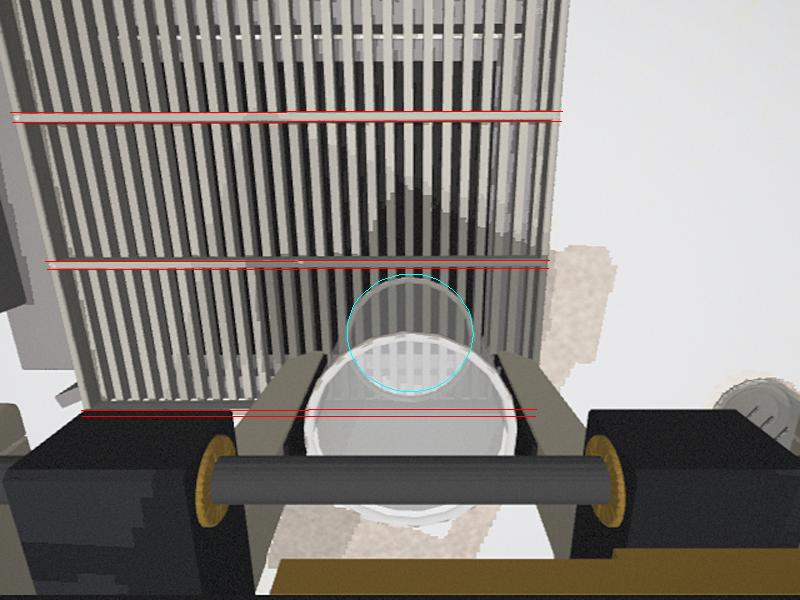

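{"fn": "jog_arm", "kwargs": {
  "commands": [1,0,-0.0005,0.003,0,1,0,0,0.003,0,1,0,0,0.001,0,1,0,0,0,0,1,0,0,0,0]
}}

```text
t: 17.73
tool_pos: [0.4905, -0.1, 0.0785]
orientation: [-2.293, 2.147, -0.001]
force: [-2.2, -0.2, 4.5]
opening: 0.0657
```

```bash
python3 - <<'E'
from h import *
w=robot.read_camera("wrist")
delta([*slot(-.059,-.055),.0795],93.9)
L=[]
for lx in (-.101,-.097,-.021,-.017,.045,.049): L.append(([*slot(lx,-.12),.035],[*slot(lx,.12),.035]))
g=slot(-.059,-.055)
over(w,"o11",[(g[0],g[1],.033,.025,(255,255,0))],L)
E
```

```text
t 17.78 at [ 0.4904 -0.1     0.0784] yaw -86.25 tilt 0.05 q6 1.2 F [-2.2  1.2  6. ] open 0.0652
TURN -0.15 SHIFT [ 0.0007  0.009  -0.0011]
```

View pics/o11.png

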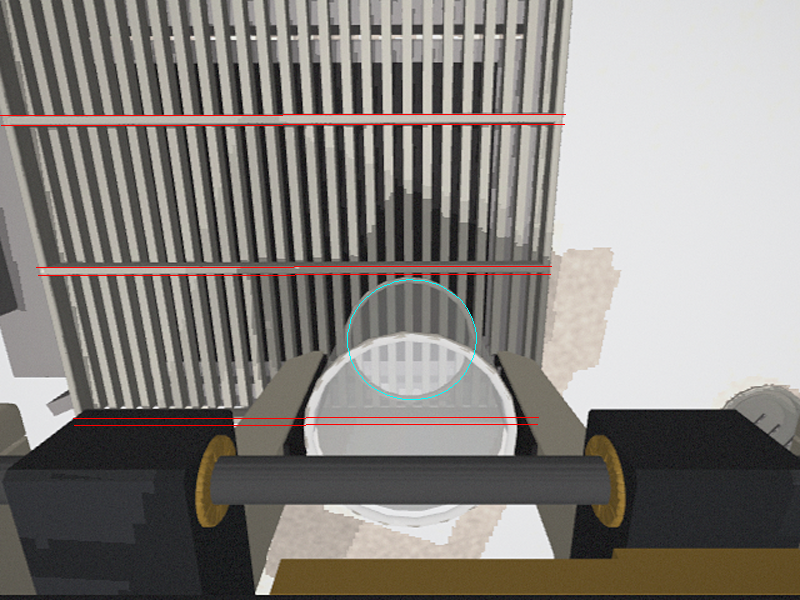

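{"fn": "jog_arm", "kwargs": {
  "commands": [-0.8,0,0,0,0,-0.8,0,0,0,0,-0.8,0,0,0,0,-0.8,0,0,0,0,-0.8,0,0,0,0,-1,0,0,-0.02,0,-1,0,0,-0.035,0,-1,0,0,-0.035,0,-1,0,0,-0.02,0,-1,0,0,0,0,-1,0,0,0,0]
}}

```text
t: 18.7
tool_pos: [0.4911, -0.1002, 0.1893]
orientation: [-2.292, 2.147, -0.005]
force: [-0.2, -0.1, -0.3]
opening: 0.0928
```

```bash
python3 - <<'E'
from h import *
w=robot.read_camera("wrist"); s=robot.read_camera("scene"); crop(s,"s12",200,150,250,150,3.2)
cv2.imwrite("pics/w12.png",w["img"]); delta([.436,-.3175,.18],93.9)
E
```

```text
t 18.8 at [ 0.4894 -0.0997  0.1865] yaw -86.25 tilt 0.11 q6 1.2 F [-0.   1.2 -0.9] open 0.0926
TURN -0.15 SHIFT [0.2137 0.0681 0.0065]
```

View pics/s12.png

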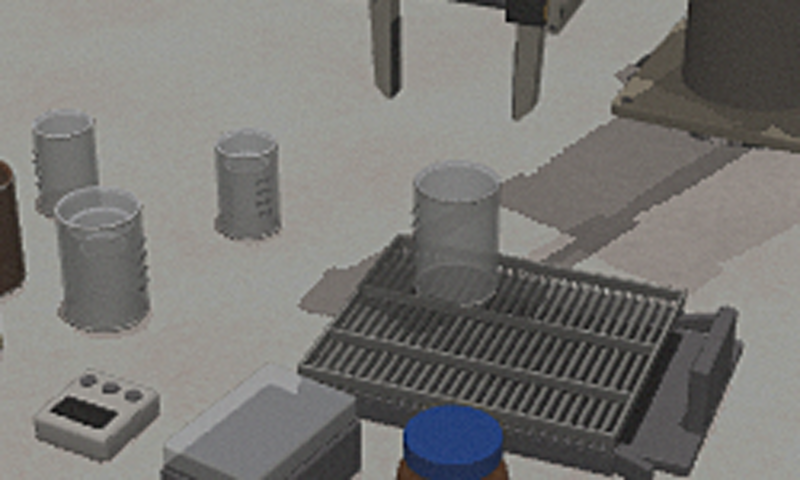

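View pics/w12.png

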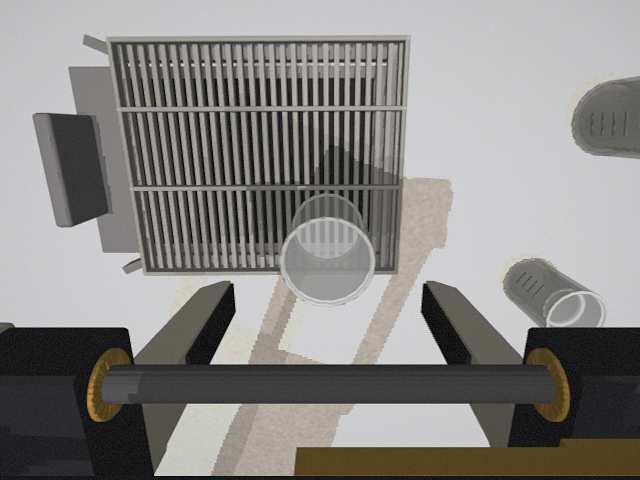

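```bash
cat > cal.py <<'E'
from h import *
import pickle
p1=pickle.load(open("w1.pkl","rb")); X=np.load("X.npy")
def ext(P,y):
    a=np.radians(y); R=np.array([[np.cos(a),np.sin(a),0],[np.sin(a),-np.cos(a),0],[0,0,-1]]); T=np.eye(4);T[:3,:3]=R;T[:3,3]=P; return X@np.linalg.inv(T)
f=K(p1); cx,cy=p1["cx"],p1["cy"]
m={"++":(.101,.12,.035),"+-":(.101,-.12,.035),"--":(-.101,-.12,.035),"-+":(-.101,.12,.035),"a+":(-.019,.12,.035),"a-":(-.019,-.12,.035),"b+":(.047,.12,.035),"b-":(.047,-.12,.035)}
v1=[((310+(u+.5)/2.75-.5),((v+.5)/2.75-.5),k) for u,v,k in [(133,22,"++"),(768,21,"+-"),(673,551,"--"),(120,550,"-+"),(126,354,"a+"),(708,355,"a-"),(130,179,"b+"),(740,179,"b-")]]
v7=[(107,22,"++"),(410,20,"+-"),(397,263,"--"),(145,262,"-+"),(120,94,"b+"),(407,93,"b-"),(132,175,"a+"),(404,174,"a-")]
D=[(np.array(p1["extrinsics"]),v1),(ext([.4804,-.1012,.1921],-86.3),v7)]
def res(q,full=False):
    c,s=np.cos(q[2]),np.sin(q[2]); o=[]
    C=Ro.from_rotvec(q[3:6]).as_matrix()
    for E,V in D:
        for u,v,k in V:
            lx,ly,z=m[k]; Xw=np.array([q[0]+c*lx-s*ly,q[1]+s*lx+c*ly,z])
            pc=C@(E[:3,:3]@Xw+E[:3,3])+q[6:9]; a=pc[:2]/pc[2]; a=a*(1+q[9]*(a@a)); o+=[(cx+f*a[0]-u)/.7,(cy+f*a[1]-v)/.7]
    return np.array(o+list(q[3:6]/.008)+list(q[6:9]/.002)+[q[9]/.03])
s=least_squares(res,[.54,-.04,.068]+[0]*7); print(s.x.round(4)); print((s.fun[:-7]*.7).reshape(-1,2).round(1).tolist())
E
python3 cal.py
```

```text
[ 0.5374 -0.0415  0.0648 -0.0018  0.0056 -0.0021  0.     -0.0011  0.0035
 -0.0035]
[[-0.3, -0.0], [0.1, 0.7], [0.2, 0.1], [0.4, 0.1], [-0.3, -0.2], [0.4, -0.2], [-0.4, -0.3], [0.2, 0.0], [0.6, 0.1], [1.2, 0.2], [1.0, -1.6], [-0.2, -0.2], [-1.1, 1.0], [0.2, 0.6], [-0.8, -0.3], [-1.2, -0.1]]
```

```bash
cat >> h.py <<'E'
def slines(): 
    return [([*slot(lx,-.12),.035],[*slot(lx,.12),.035]) for lx in (-.101,-.097,-.021,-.017,.045,.049)]
E
python3 - <<'E'
from h import *
w=robot.read_camera("wrist"); t=robot.read_camera("top")
s=robot.read_camera("scene")
delta([.436,-.3175,.18],93.9)
cv2.imwrite("pics/w13.png",w["img"])
print(dep(w,329,261,.12))
crop(t,"t13",235,200,200,105,4)
for n,p in (("w",w),("t",t),("s",s)):
    for r in robot.pinpoint("large_1",p)[:5]:
        v,u=r["position"]; print(n,round(r["score"],2),(round(u*640),round(v*480)),dep(p,u*640,v*480,.025).round(4),dep(p,u*640,v*480,0).round(4))
g=slot(-.059,-.055)
im=s["img"]
over(s,"so13",[(g[0],g[1],.033,.025,(0,255,0)),(g[0],g[1],.033,.12,(255,0,255))],slines())
o=cv2.imread("pics/so13.png")[220:400,340:560]; cv2.imwrite("pics/so13.png",cv2.resize(o,None,fx=3.5,fy=3.3))
E
```

```text
t 18.95 at [ 0.4891 -0.0995  0.186 ] yaw -86.25 tilt 0.18 q6 1.2 F [ 0.2  0.2 -0.2] open 0.0928
TURN -0.15 SHIFT [0.2138 0.0678 0.006 ]
[ 0.48384849 -0.10056915  0.12      ]
w 0.96 (326, 226) [ 0.4825 -0.0981  0.025 ] [ 0.4759 -0.0984  0.    ]
w 0.62 (610, 116) [ 0.5941 -0.3312  0.025 ] [ 0.596  -0.3493  0.    ]
t 0.87 (447, 191) [ 0.6885 -0.4155  0.025 ] [ 0.693  -0.4227  0.    ]
t 0.84 (468, 226) [ 0.5973 -0.4631  0.025 ] [ 0.5999 -0.4713  0.    ]
t 0.64 (421, 226) [ 0.5992 -0.3455  0.025 ] [ 0.6018 -0.3513  0.    ]
t 0.59 (511, 221) [ 0.6088 -0.5738  0.025 ] [ 0.6116 -0.5843  0.    ]
s 0.94 (341, 238) [ 0.4797 -0.1034  0.025 ] [ 0.4432 -0.1193  0.    ]
s 0.94 (160, 230) [ 0.6429 -0.5419  0.025 ] [ 0.6114 -0.5714  0.    ]
s 0.89 (196, 239) [ 0.6391 -0.433   0.025 ] [ 0.6075 -0.459   0.    ]
s 0.85 (232, 246) [ 0.6296 -0.3323  0.025 ] [ 0.5977 -0.3553  0.    ]
s 0.82 (186, 258) [ 0.72   -0.4037  0.025 ] [ 0.6909 -0.4289  0.    ]
```

View pics/so13.png

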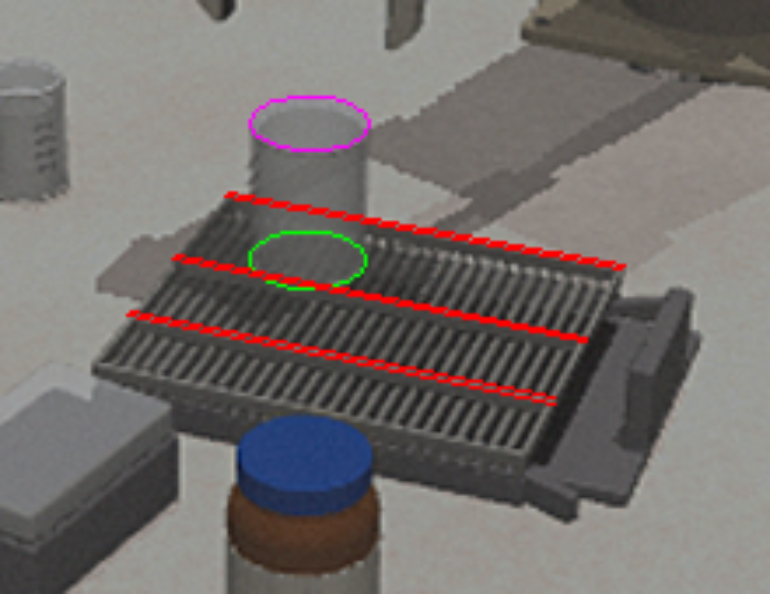

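View pics/t13.png

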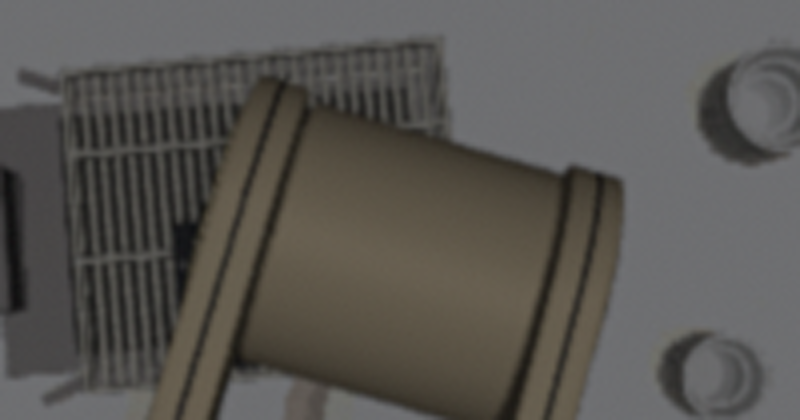

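{"fn": "jog_arm", "kwargs": {
  "commands": [-1,0.025,0.008,0,-0.15,-1,0.035,0.012,0,0,-1,0.035,0.012,0,0,-1,0.035,0.012,0,0,-1,0.035,0.012,0,0,-1,0.03,0.01,0,0,-1,0.0185,0.004,0,0,-1,0,0,0,0,-1,0,0,0,0,-1,0,0,0,0]
}}

```text
t: 19.93
tool_pos: [0.4346, -0.317, 0.1874]
orientation: [-2.295, 2.145, 0.002]
force: [-0.1, 0.3, 0.1]
opening: 0.0929
```

```bash
python3 - <<'E'
from h import *
w=robot.read_camera("wrist"); delta([.4335,-.3175,.043],93.9); g=[.4335,-.3175]
over(w,"o14",[(*g,.026,.0,(0,255,0)),(*g,.026,.08,(255,0,255)),(*g,.019,.062,(255,255,0)),(.467,-.473,.026,.08,(255,0,255)),(.467,-.473,.026,.0,(0,255,0))])
E
```

```text
t 19.98 at [ 0.4349 -0.3166  0.1875] yaw -86.06 tilt 0.05 q6 0.78 F [-0.7 -0.1 -0.3] open 0.0927
TURN 0.04 SHIFT [0.0008 0.0014 0.1445]
```

View pics/o14.png

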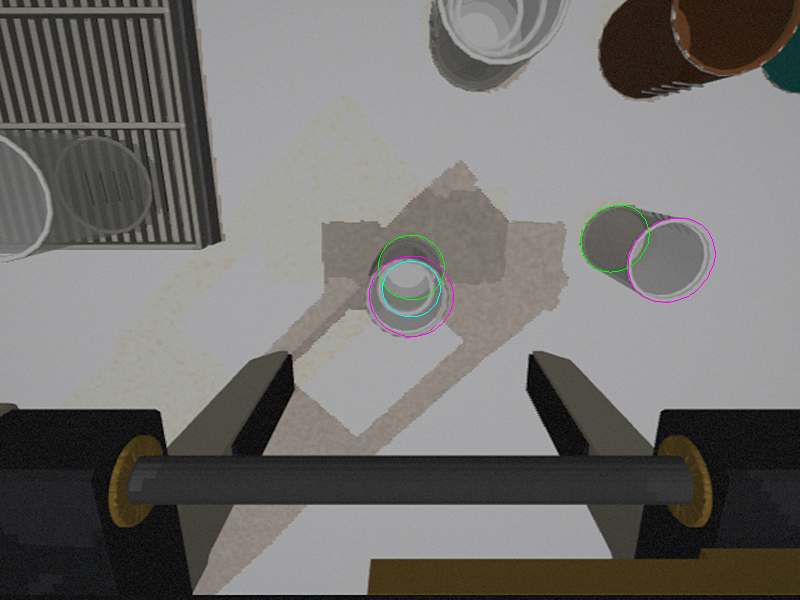

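{"fn": "jog_arm", "kwargs": {
  "commands": [-1,0,0.001,0.035,0,-1,0,0,0.035,0,-1,0,0,0.035,0,-1,0,0,0.025,0,-1,0,0,0.0145,0,1,0,0,0,0,1,0,0,0,0,1,0,0,0,0,1,0,0,0,0,1,0,0,0,0,1,0,0,0,0,1,0,0,0,0,1,0,0,0,0,1,0,0,0,0,1,0,0,0,0]
}}

```text
t: 21.23
tool_pos: [0.4342, -0.3179, 0.0441]
orientation: [-2.295, 2.144, -0.002]
force: [0.7, 2.3, 6.5]
opening: 0.0512
```

```bash
python3 - <<'E'
from h import *
w=robot.read_camera("wrist"); delta([.4335,-.3175,.043],93.9); P,R,s=st(); g=P[:2]
over(w,"o15",[(*g,.026,.0,(0,255,0)),(*g,.026,.08,(255,0,255))])
E
```

```text
t 21.28 at [ 0.4342 -0.3179  0.0441] yaw -86.1 tilt 0.06 q6 0.78 F [-0.3  2.6  6.5] open 0.0511
TURN -0.0 SHIFT [-0.0005  0.0007  0.0011]
```

View pics/o15.png

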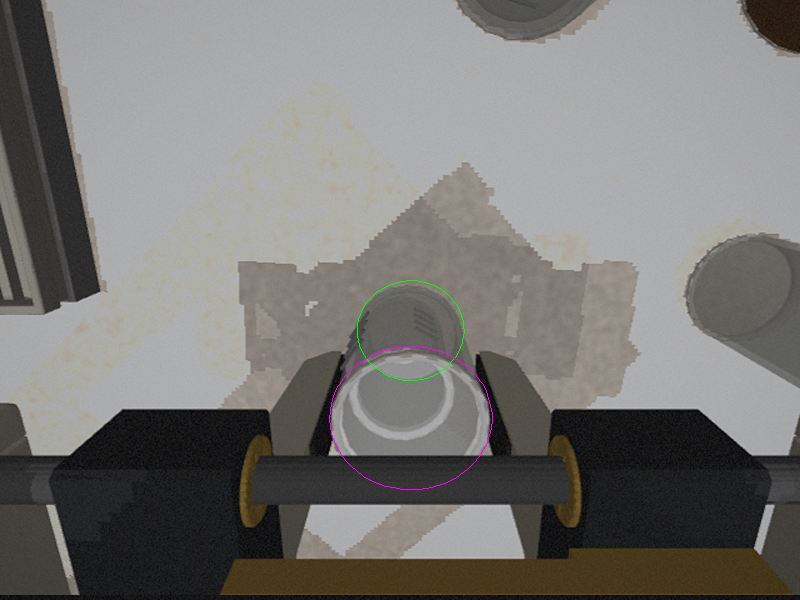

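```bash
sed -i 's/S=np.array(\[.5366,-.0424\])/S=np.array([.5385,-.0424])/' h.py; python3 - <<'E'
from h import *
g=slot(.014,-.078); print(g); delta([*g,.194],93.9)
E
```

```text
[ 0.55776756 -0.11926847]
t 21.28 at [ 0.4342 -0.3179  0.0441] yaw -86.1 tilt 0.06 q6 0.78 F [-0.3  2.6  6.5] open 0.0511
TURN -0.0 SHIFT [-0.1898 -0.1368 -0.1499]
```

{"fn": "jog_arm", "kwargs": {
  "commands": [1,0,0,-0.02,0,1,0,0,-0.035,0,1,0,0,-0.035,0,1,0,0,-0.035,0,1,0,0,-0.025,0,1,-0.0158,-0.0114,0,0,1,-0.0316,-0.0228,0,0,1,-0.0316,-0.0228,0,0,1,-0.0316,-0.0228,0,0,1,-0.0316,-0.0228,0,0,1,-0.0266,-0.0198,0,0,1,-0.0158,-0.0114,0,0,1,-0.005,-0.003,0,0,1,0,0,0.02,0,1,0,0,0.03,0,1,0,0,0.03,0,1,0,0,0.015,0,1,0,0,0,0,1,0,0,0,0]
}}

```text
t: 22.87
tool_pos: [0.556, -0.1197, 0.0974]
orientation: [2.294, -2.144, -0.004]
force: [-0.2, -0.2, -0.0]
opening: 0.0513
```

```bash
python3 - <<'E'
from h import *
w=robot.read_camera("wrist"); s=robot.read_camera("scene"); g=slot(.014,-.078); delta([*g,.0695],93.9); P,R,_=st(); b=P[2]-.0441
over(w,"o16",[(*P[:2],.026,b,(0,255,0)),(*P[:2],.026,b+.08,(255,0,255)),(*g,.026,.035,(255,255,0))],slines())
crop(s,"s16",200,150,250,150,3.2)
E
```

```text
t 22.97 at [ 0.5582 -0.1201  0.1001] yaw -86.13 tilt 0.14 q6 1.2 F [ 0.8 -0.3 -0.9] open 0.0513
TURN -0.03 SHIFT [-0.0009  0.0003  0.0306]
```

View pics/o16.png

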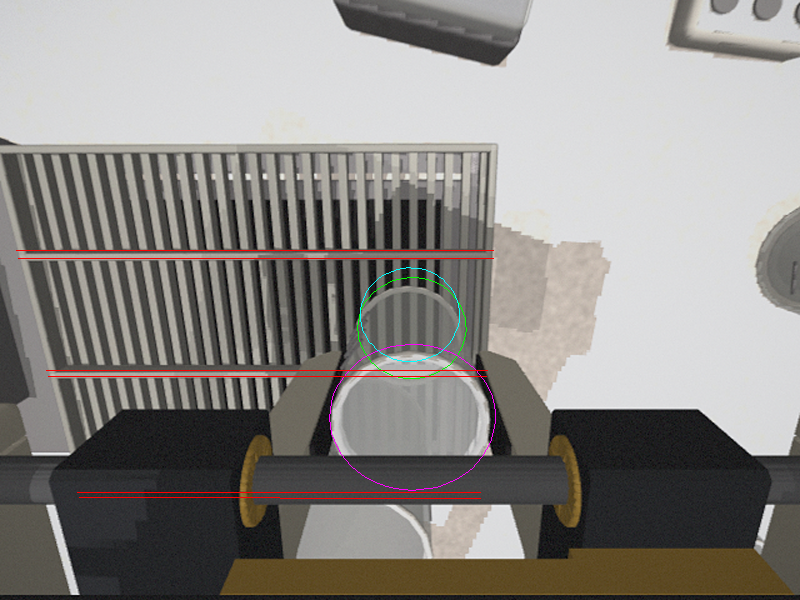

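View pics/s16.png

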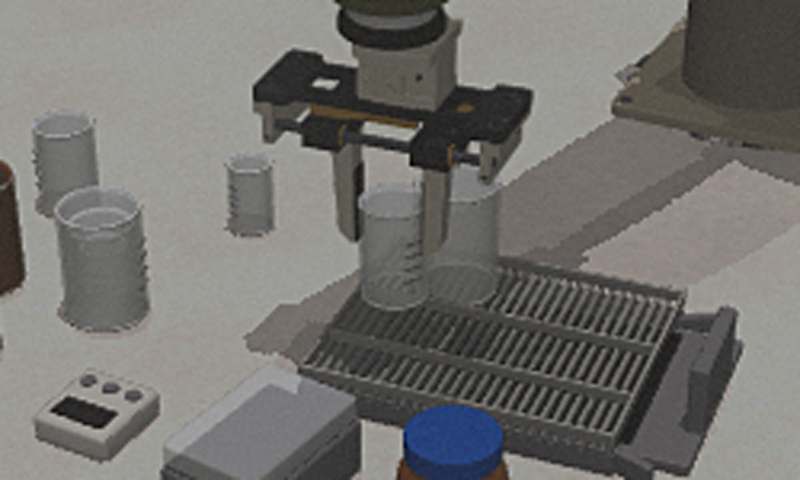

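{"fn": "jog_arm", "kwargs": {
  "commands": [1,0,-0.004,0,0,1,0,0,0.015,0,1,0,0,0.008,0,1,0,0,0,0,1,0,0,0,0]
}}

```text
t: 23.38
tool_pos: [0.5611, -0.1189, 0.0753]
orientation: [2.295, -2.144, -0.001]
force: [0.3, 0.4, 0.1]
opening: 0.0513
```

```bash
python3 - <<'E'
from h import *
w=robot.read_camera("wrist"); g=slot(.014,-.078); delta([*g,.0695],93.9); P,R,_=st(); b=P[2]-.0441
over(w,"o17",[(*g,.026,b,(255,255,0))],slines())
E
```

```text
t 23.43 at [ 0.5614 -0.119   0.0758] yaw -86.1 tilt 0.01 q6 1.2 F [-0.3  0.4 -0.7] open 0.0514
TURN 0.0 SHIFT [0.     0.0037 0.0063]
```

View pics/o17.png

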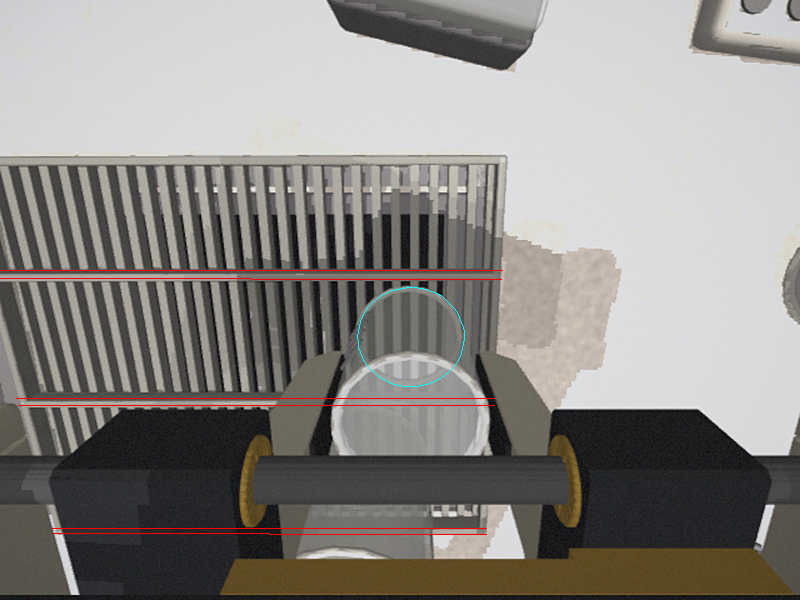

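{"fn": "jog_arm", "kwargs": {
  "commands": [1,0,0,0.004,0,1,0,0,0.002,0,1,0,0,0,0,-0.5,0,0,0,0,-0.5,0,0,0,0,-0.5,0,0,0,0,-0.5,0,0,0,0,-0.5,0,0,-0.02,0,-0.8,0,0,-0.035,0,-0.8,0,0,-0.035,0,-0.8,0,0,-0.03,0,-0.8,0,0,0,0]
}}

```text
t: 24.43
tool_pos: [0.565, -0.1201, 0.1977]
orientation: [-2.292, 2.141, -0.017]
force: [0.5, -0.4, 0.5]
opening: 0.0834
```

```bash
python3 - <<'E'
from h import *
g=[.4345,-.3172]; delta([*g,.12],93.9); w=robot.read_camera("wrist"); over(w,"o18",[(*slot(.014,-.078),.026,.025,(0,255,0))],slines())
E
```

```text
t 24.43 at [ 0.565  -0.1201  0.1977] yaw -86.1 tilt 0.67 q6 1.2 F [ 0.5 -0.4  0.5] open 0.0834
TURN -0.0 SHIFT [0.1877 0.1436 0.0777]
```

View pics/o18.png

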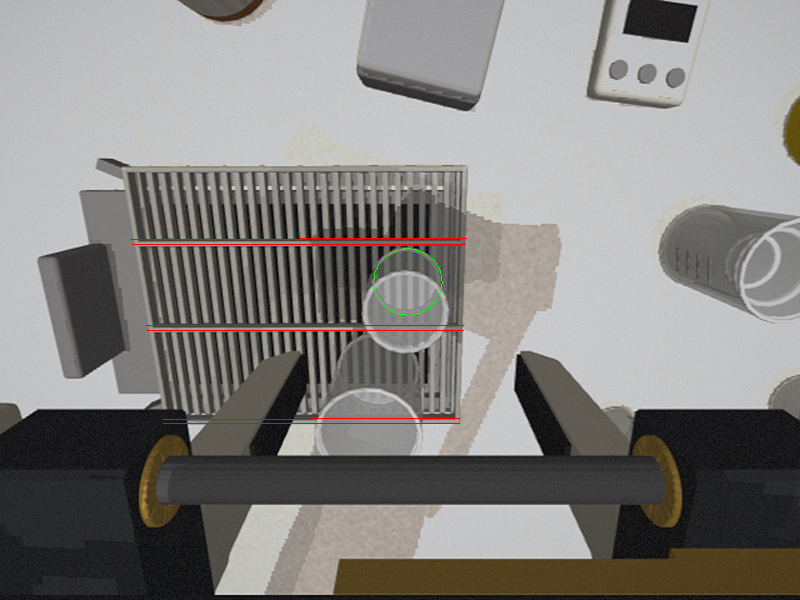

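{"fn": "jog_arm", "kwargs": {
  "commands": [-1,0.016,0.012,0,0,-1,0.031,0.024,0,0,-1,0.031,0.024,0,0,-1,0.031,0.024,0,0,-1,0.031,0.024,0,0,-1,0.028,0.021,0,0,-1,0.014,0.011,0.02,0,-1,0.005,0.003,0.03,0,-1,0,0,0.02,0,-1,0,0,0,0,-1,0,0,0,0]
}}

```text
t: 25.4
tool_pos: [0.4299, -0.3141, 0.1174]
orientation: [2.295, -2.145, -0.007]
force: [0.5, 0.3, 0.9]
opening: 0.0931
```

```bash
python3 - <<'E'
from h import *
g=[.4345,-.3172]; delta([*g,.026],93.9); w=robot.read_camera("wrist"); over(w,"o19",[(*g,.019,.0,(0,255,0)),(*g,.019,.062,(255,0,255))])
E
```

```text
t 25.4 at [ 0.4299 -0.3141  0.1174] yaw -86.12 tilt 0.26 q6 0.78 F [0.5 0.3 0.9] open 0.0931
TURN -0.02 SHIFT [ 0.0034 -0.0044  0.0914]
```

View pics/o19.png

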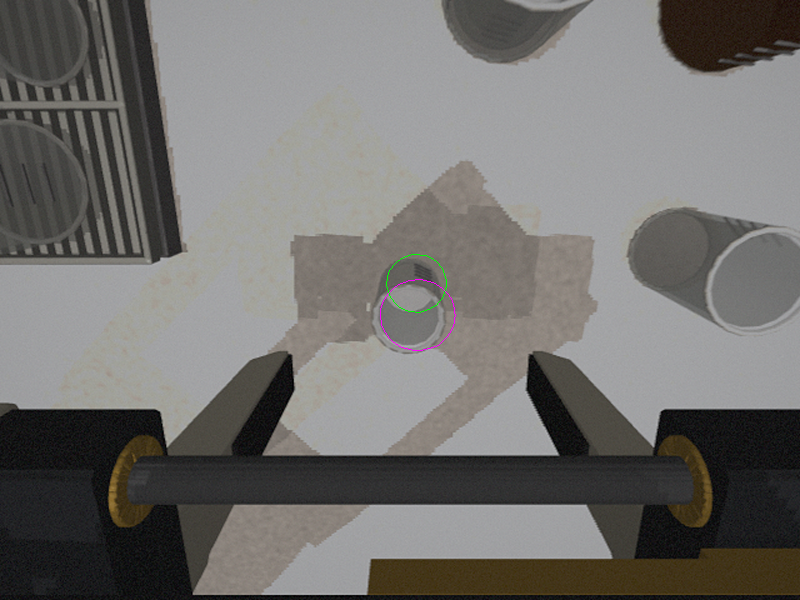

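```bash
python3 - <<'E'
from h import *
w=robot.read_camera("wrist");w=robot.read_camera("wrist"); g=[.4345,-.3145]; delta([*g,.026],93.9);  over(w,"o20",[(*g,.019,.0,(0,255,0)),(*g,.019,.062,(255,0,255))])
o=cv2.imread("pics/o20.png")[220:400,300:540];cv2.imwrite("pics/o20.png",cv2.resize(o,None,fx=3,fy=3))
E
```

```text
t 25.55 at [ 0.4324 -0.3156  0.121 ] yaw -86.06 tilt 0.13 q6 0.78 F [-0.6  0.7  1.3] open 0.0928
TURN 0.04 SHIFT [-0.001  -0.0022  0.095 ]
```

View pics/o20.png

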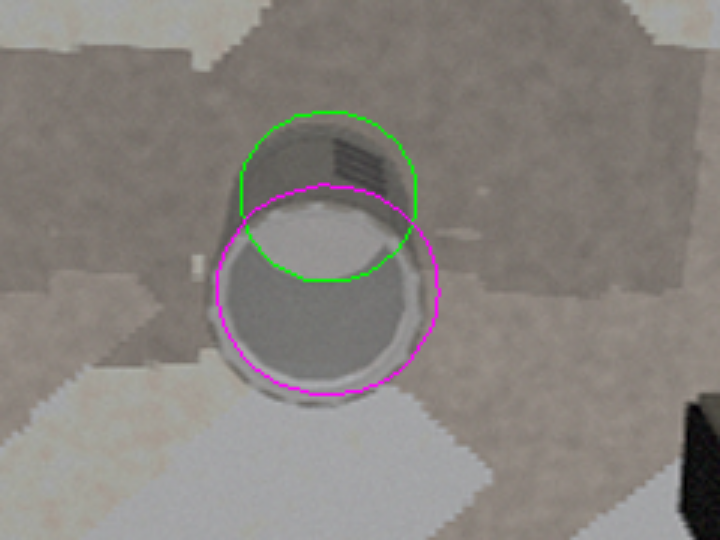

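{"fn": "jog_arm", "kwargs": {
  "commands": [-1,-0.003,-0.001,0.03,0,-1,0,0,0.03,0,-1,0,0,0.025,0,-1,0,0,0.01,0,1,0,0,0,0,1,0,0,0,0,1,0,0,0,0,1,0,0,0,0,1,0,0,0,0,1,0,0,0,0,1,0,0,0,0,1,0,0,0,0,1,0,0,0,0,1,0,0,0,0,1,0,0,0,0,1,0,0,0,0]
}}

```text
t: 26.88
tool_pos: [0.4322, -0.3123, 0.0245]
orientation: [2.296, -2.145, 0.0]
force: [-0.1, 0.5, 2.1]
opening: 0.0386
```

```bash
python3 - <<'E'
from h import *
g=slot(.073,-.06); g[0]+=.0037; delta([*g,.15],93.9)
E
```

```text
t 26.88 at [ 0.4322 -0.3123  0.0245] yaw -86.1 tilt 0.01 q6 0.78 F [-0.1  0.5  2.1] open 0.0386
TURN 0.0 SHIFT [-0.2018 -0.2011 -0.1255]
```

{"fn": "jog_arm", "kwargs": {
  "commands": [1,0,0,0,0,1,0,0,-0.02,0,1,0,0,-0.035,0,1,0,0,-0.035,0,1,0,0,-0.035,0,1,-0.012,-0.012,-0.015,0,1,-0.0275,-0.0275,0,0,1,-0.0275,-0.0275,0,0,1,-0.0275,-0.0275,0,0,1,-0.0275,-0.0275,0,0,1,-0.0275,-0.0275,0,0,1,-0.0275,-0.027,0,0,1,-0.018,-0.018,0,0,1,-0.007,-0.0067,0,0,1,0,0,0.02,0,1,0,0,0.035,0,1,0,0,0.025,0,1,0,0,0.01,0,1,0,0,0,0,1,0,0,0,0]
}}

```text
t: 28.55
tool_pos: [0.6187, -0.0974, 0.0745]
orientation: [2.295, -2.145, -0.001]
force: [1.3, 0.2, 0.4]
opening: 0.0389
```

```bash
python3 - <<'E'
from h import *
w=robot.read_camera("wrist");w=robot.read_camera("wrist"); g=slot(.073,-.06); g2=g+[.0037,0]; delta([*g2,.05],93.9); P,R,_=st(); b=P[2]-.0245
over(w,"o21",[(*g,.019,b,(255,255,0))],slines())
E
```

```text
t 28.65 at [ 0.6205 -0.0977  0.0767] yaw -86.12 tilt 0.19 q6 1.27 F [0.2 0.1 0.1] open 0.0387
TURN -0.02 SHIFT [-0.0005  0.0014  0.0267]
```

View pics/o21.png

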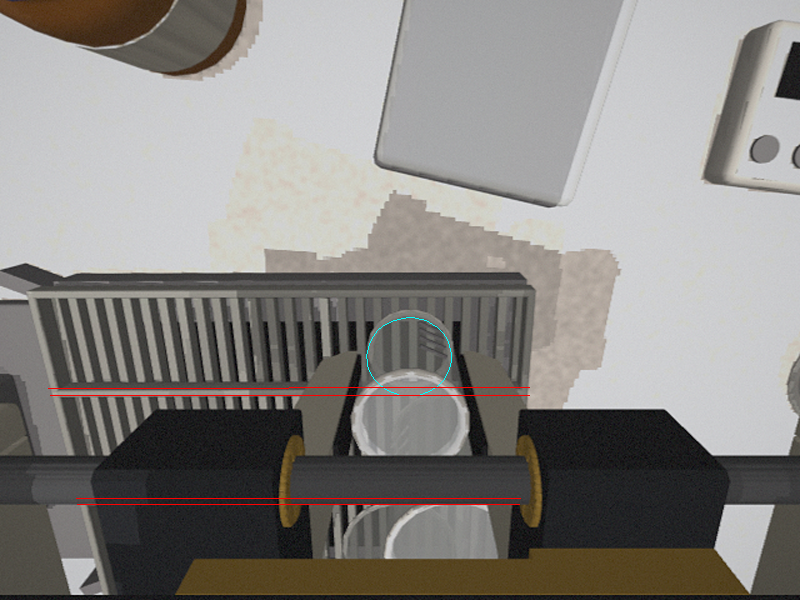

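{"fn": "jog_arm", "kwargs": {
  "commands": [1,0,0.0018,0.01,0,1,0,0,0.008,0,1,0,0,0.004,0,1,0,0,0,0,1,0,0,0,0]
}}

```text
t: 29.07
tool_pos: [0.6168, -0.097, 0.0518]
orientation: [2.295, -2.144, -0.002]
force: [0.3, 0.5, -0.5]
opening: 0.0388
```

```bash
python3 - <<'E'
from h import *
w=robot.read_camera("wrist"); g=slot(.073,-.06); g2=g+[.0037,0]; delta([*g2,.05],93.9); P,R,_=st(); b=P[2]-.0245
over(w,"o22",[(*g,.019,b,(255,255,0))],slines())
E
```

```text
t 29.12 at [ 0.6172 -0.0971  0.0522] yaw -86.1 tilt 0.02 q6 1.26 F [0.9 0.6 0.7] open 0.0392
TURN 0.0 SHIFT [ 0.0004 -0.0019  0.0022]
```

View pics/o22.png

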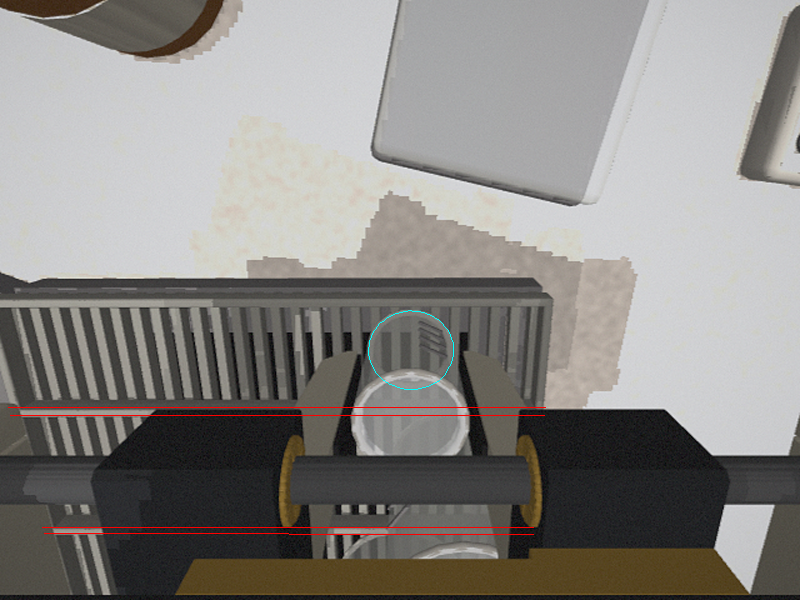

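{"fn": "jog_arm", "kwargs": {
  "commands": [1,0,0,0.0025,0,1,0,0,0,0,-0.3,0,0,0,0,-0.3,0,0,0,0,-0.3,0,0,0,0,-0.3,0,0,0,0,-0.3,0,0,-0.02,0,-0.5,0,0,-0.035,0,-0.5,0,0,-0.035,0,-0.5,0,0,-0.035,0,-0.5,0,0,0,0,-0.5,0,0,0,0]
}}

```text
t: 30.12
tool_pos: [0.6195, -0.0976, 0.1788]
orientation: [-2.293, 2.142, -0.009]
force: [0.4, -0.3, -0.7]
opening: 0.0696
```

```bash
python3 - <<'E'
from h import *
delta([.469,-.474,.15],93.9); w=robot.read_camera("wrist"); over(w,"o23",[(*slot(.073,-.06),.019,.025,(0,255,0))],slines())
s=robot.read_camera("scene"); crop(s,"s23",200,150,250,150,3.2)
E
```

```text
t 30.12 at [ 0.6195 -0.0976  0.1788] yaw -86.1 tilt 0.39 q6 1.26 F [ 0.4 -0.3 -0.7] open 0.0696
TURN 0.0 SHIFT [0.3653 0.1758 0.0288]
```

View pics/s23.png

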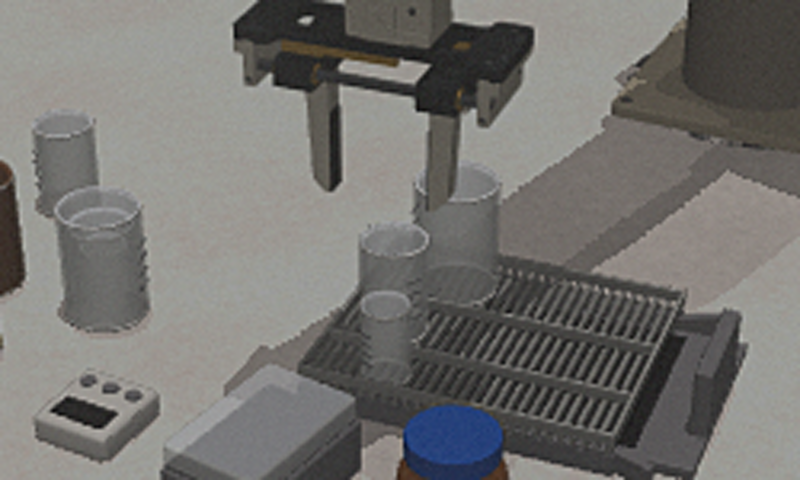

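View pics/o23.png

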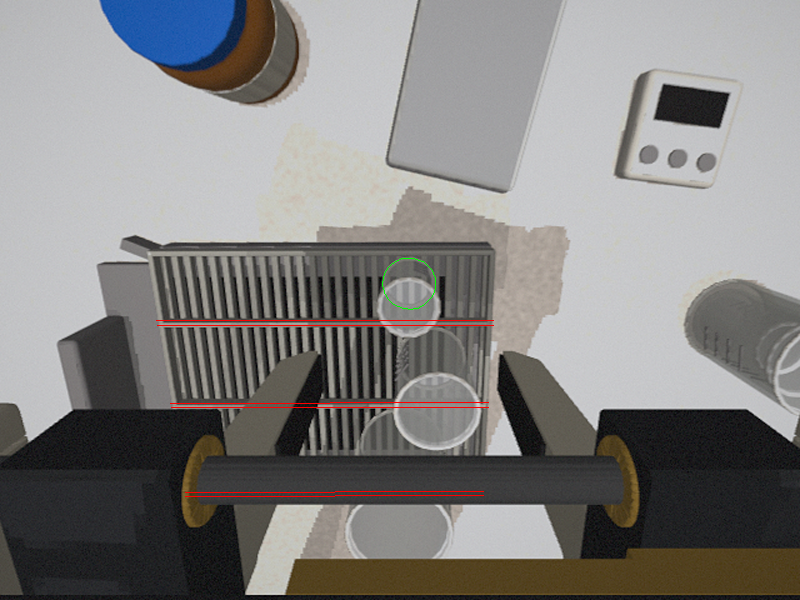

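{"fn": "jog_arm", "kwargs": {
  "commands": [-1,0.018,0.0087,0,0,-1,0.036,0.0173,0,0,-1,0.036,0.0173,0,0,-1,0.036,0.0173,0,0,-1,0.036,0.0173,0,0,-1,0.036,0.0173,0,0,-1,0.036,0.0173,0,0,-1,0.036,0.0173,0,0,-1,0.036,0.0173,0,0,-1,0.036,0.0173,0,0,-1,0.018,0.0087,0.015,0,-1,0.0053,0.0026,0.015,0,-1,0,0,0,0,-1,0,0,0,0,-1,0,0,0,0,-1,0,0,0,0]
}}

```text
t: 31.55
tool_pos: [0.468, -0.4722, 0.1454]
orientation: [-2.298, 2.142, -0.001]
force: [0.6, 0.4, 0.1]
opening: 0.0931
```

```bash
python3 - <<'E'
from h import *
w=robot.read_camera("wrist"); w=robot.read_camera("wrist"); g=[.469,-.474]; delta([*g,.043],93.9);  over(w,"o24",[(*g,.026,.0,(0,255,0)),(*g,.026,.08,(255,0,255))])
E
```

```text
t 31.65 at [ 0.468  -0.4727  0.146 ] yaw -86.0 tilt 0.08 q6 0.63 F [0.1 0.  0.7] open 0.0934
TURN 0.1 SHIFT [ 0.0013 -0.0009  0.103 ]
```

View pics/o24.png

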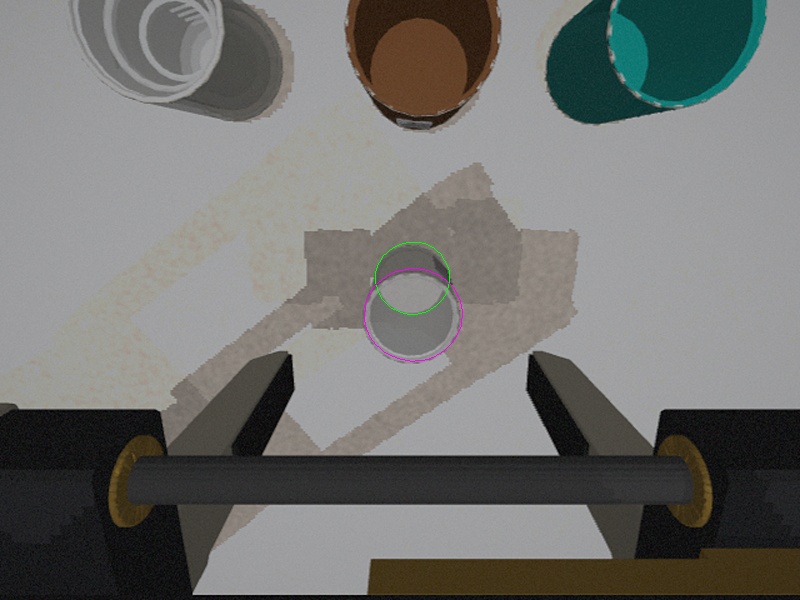

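{"fn": "jog_arm", "kwargs": {
  "commands": [-1,0.0008,-0.001,0.03,0,-1,0,0,0.035,0,-1,0,0,0.028,0,-1,0,0,0.01,0,1,0,0,0,0,1,0,0,0,0,1,0,0,0,0,1,0,0,0,0,1,0,0,0,0,1,0,0,0,0,1,0,0,0,0,1,0,0,0,0,1,0,0,0,0,1,0,0,0,0,1,0,0,0,0]
}}

```text
t: 32.9
tool_pos: [0.4683, -0.4747, 0.0429]
orientation: [2.296, -2.144, 0.002]
force: [-1.5, 0.6, 6.1]
opening: 0.052
```

```bash
python3 - <<'E'
from h import *
g=slot(.014,.0); g[0]+=.0035; print(g); delta([*g,.19],93.9)
E
```

```text
[ 0.55596764 -0.04144873]
t 32.9 at [ 0.4683 -0.4747  0.0429] yaw -86.1 tilt 0.08 q6 0.63 F [-1.5  0.6  6.1] open 0.052
TURN 0.0 SHIFT [-0.4263 -0.1169 -0.1471]
```

{"fn": "jog_arm", "kwargs": {
  "commands": [1,0,0,-0.02,0,1,0,0,-0.035,0,1,0,0,-0.035,0,1,0,0,-0.035,0,1,-0.019,-0.0053,-0.022,0,1,-0.0385,-0.0106,0,0,1,-0.0385,-0.0106,0,0,1,-0.0385,-0.0106,0,0,1,-0.0385,-0.0106,0,0,1,-0.0385,-0.0106,0,0,1,-0.0385,-0.0106,0,0,1,-0.0385,-0.0106,0,0,1,-0.0385,-0.0106,0,0,1,-0.0385,-0.0106,0,0,1,-0.0345,-0.0093,0,0,1,-0.0192,-0.0053,0,0,1,-0.007,-0.0019,0,0,1,0,0,0,0,1,0,0,0,0]
}}

```text
t: 34.48
tool_pos: [0.5557, -0.0415, 0.1886]
orientation: [2.296, -2.143, -0.0]
force: [-1.0, -0.2, -0.5]
opening: 0.0516
```

{"fn": "jog_arm", "kwargs": {
  "commands": [1,0,0,0.02,0,1,0,0,0.035,0,1,0,0,0.025,0,1,0,0,0.015,0,1,0,0,0,0,1,0,0,0,0,1,0,0,0,0]
}}

```text
t: 35.07
tool_pos: [0.5567, -0.0423, 0.0953]
orientation: [-2.294, 2.146, -0.002]
force: [0.7, 0.4, -0.9]
opening: 0.0516
```

```bash
python3 - <<'E'
from h import *
w=robot.read_camera("wrist"); g=slot(.014,0); g2=g+[.0035,0]; delta([*g2,.068],93.9); P,R,_=st(); b=P[2]-.0429
over(w,"o25",[(*g,.026,b,(255,255,0))],slines())
s=robot.read_camera("scene"); crop(s,"s25",200,150,250,150,3.2)
E
```

```text
t 35.12 at [ 0.5571 -0.0421  0.0958] yaw -86.16 tilt 0.17 q6 1.34 F [-0.2 -0.4 -0.1] open 0.0518
TURN -0.06 SHIFT [-0.0007  0.0011  0.0278]
```

View pics/o25.png

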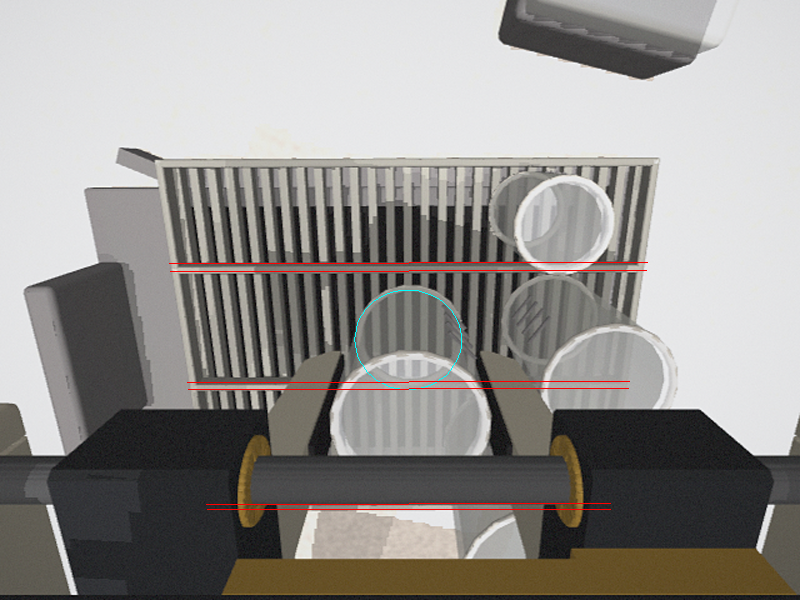

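View pics/s25.png

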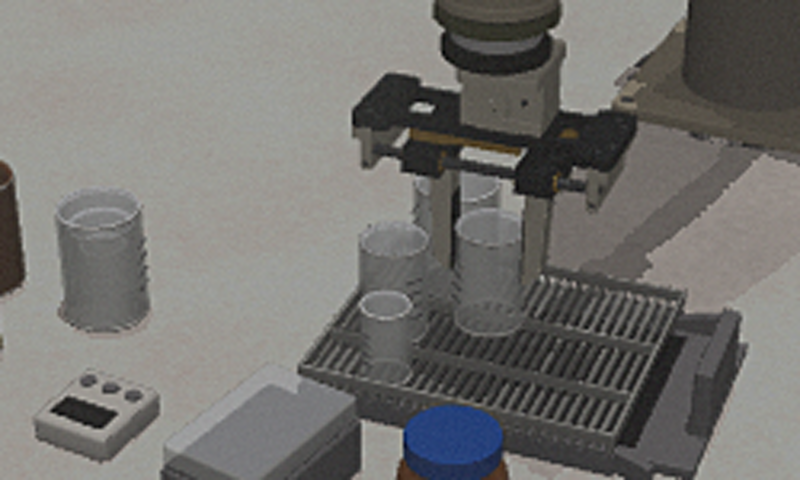

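{"fn": "jog_arm", "kwargs": {
  "commands": [1,0,0,0.012,0,1,0,0,0.009,0,1,0,0,0.004,0,1,0,0,0.002,0,1,0,0,0,0]
}}

```text
t: 35.58
tool_pos: [0.5561, -0.041, 0.0667]
orientation: [-2.296, 2.144, -0.001]
force: [0.4, -0.2, 2.5]
opening: 0.0515
```

{"fn": "jog_arm", "kwargs": {
  "commands": [1,0,0,0.001,0,-0.25,0,0,0,0,-0.25,0,0,0,0,-0.25,0,0,0,0,-0.25,0,0,-0.015,0,-0.25,0,0,-0.03,0,-0.25,0,0,-0.035,0,-0.25,0,0,-0.03,0,-0.25,0,0,0,0]
}}

```text
t: 36.33
tool_pos: [0.5595, -0.0416, 0.1833]
orientation: [-2.292, 2.14, -0.014]
force: [1.3, 0.3, 0.8]
opening: 0.0579
```

```bash
python3 - <<'E'
from h import *
delta([.51,-.37,.20],93.9); w=robot.read_camera("wrist"); over(w,"o26",[(*slot(.014,0),.026,.025,(0,255,0))],slines())
E
```

```text
t 36.33 at [ 0.5595 -0.0416  0.1833] yaw -86.09 tilt 0.6 q6 1.34 F [1.3 0.3 0.8] open 0.0579
TURN 0.01 SHIFT [ 0.3242  0.0717 -0.0167]
```

View pics/o26.png

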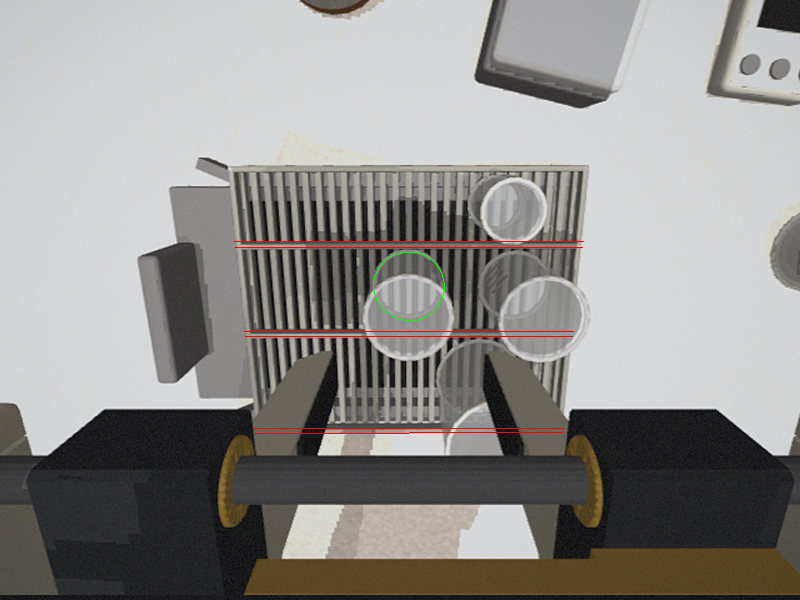

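{"fn": "jog_arm", "kwargs": {
  "commands": [-0.25,0.0193,-0.0009,-0.01,0,-0.5,0.0385,-0.0019,0,0,-1,0.0385,-0.0019,0,0,-1,0.0385,-0.0019,0,0,-1,0.0385,-0.0019,0,0,-1,0.0385,-0.0019,0,0,-1,0.0385,-0.0019,0,0,-1,0.0385,-0.0019,0,0,-1,0.0193,-0.0011,0,0,-1,0.0042,0,0,0,-1,0,0,0,0,-1,0,0,0,0,-1,0,0,0,0]
}}

```text
t: 37.47
tool_pos: [0.5923, -0.3499, 0.1851]
orientation: [-2.297, 2.143, 0.002]
force: [0.3, -0.3, -0.0]
opening: 0.093
```

```bash
python3 - <<'E'
from h import *
w=robot.read_camera("wrist"); g=[.596,-.352]; delta([*g,.051],93.9);  over(w,"o27",[(*g,.033,.0,(0,255,0)),(*g,.033,.095,(255,0,255)),(*g,.026,.08,(255,255,0))])
E
```

```text
t 37.52 at [ 0.5925 -0.3498  0.1855] yaw -86.01 tilt 0.05 q6 0.89 F [-0.6  0.6 -0.1] open 0.0931
TURN 0.09 SHIFT [ 0.0024 -0.0034  0.1345]
```

View pics/o27.png

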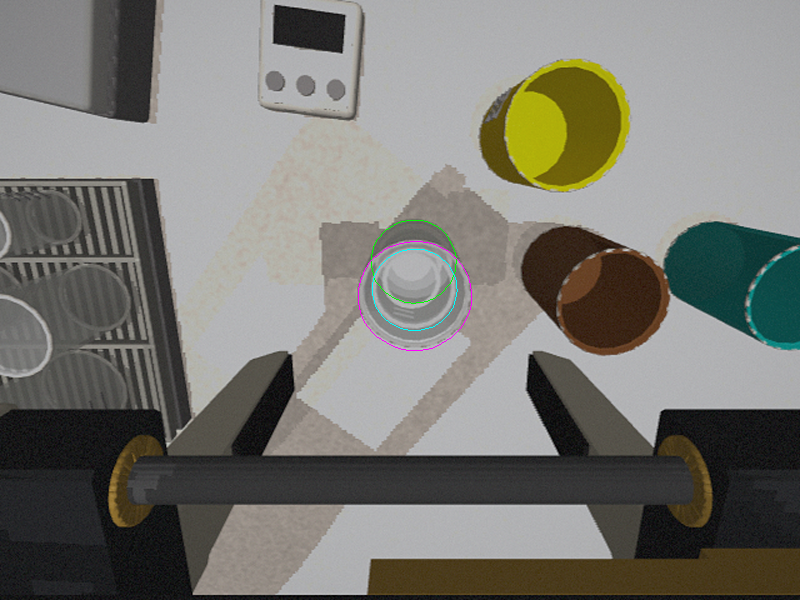

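{"fn": "jog_arm", "kwargs": {
  "commands": [-1,0.0018,-0.0045,0.02,0.09,-1,0,0,0.035,0,-1,0,0,0.035,0,-1,0,0,0.03,0,-1,0,0,0.014,0,1,0,0,0,0,1,0,0,0,0,1,0,0,0,0,1,0,0,0,0,1,0,0,0,0,1,0,0,0,0,1,0,0,0,0,1,0,0,0,0,1,0,0,0,0]
}}

```text
t: 38.68
tool_pos: [0.5987, -0.354, 0.0551]
orientation: [-2.293, 2.146, -0.007]
force: [-0.5, 1.2, 6.9]
opening: 0.0661
```

```bash
python3 - <<'E'
from h import *
g=slot(-.059,.055); g[0]+=.0037; print(g); delta([*g,.2],93.9)
w=robot.read_camera("wrist"); cv2.imwrite("pics/w28.png",w["img"])
E
```

```text
[0.47959924 0.00846398]
t 38.68 at [ 0.5987 -0.354   0.0551] yaw -86.18 tilt 0.27 q6 0.9 F [-0.5  1.2  6.9] open 0.0661
TURN -0.08 SHIFT [-0.3698  0.0942 -0.1449]
```

View pics/w28.png

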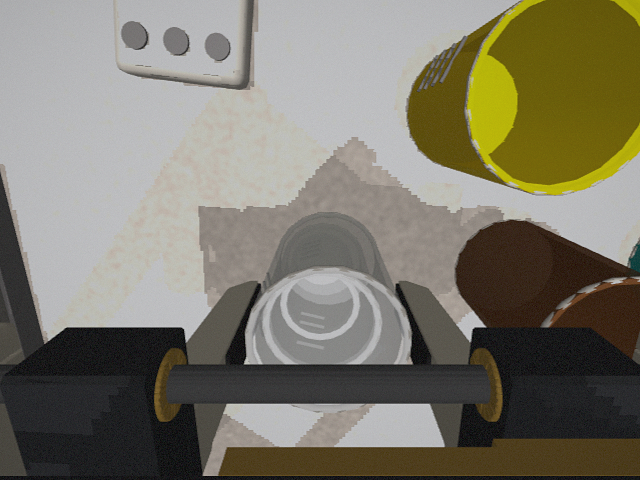

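{"fn": "jog_arm", "kwargs": {
  "commands": [1,0,0,-0.02,0,1,0,0,-0.035,0,1,0,0,-0.035,0,1,0,0,-0.035,0,1,0,0,-0.027,0,1,-0.0193,0.0049,0,-0.08,1,-0.0385,0.0098,0,0,1,-0.0385,0.0098,0,0,1,-0.0385,0.0098,0,0,1,-0.0385,0.0098,0,0,1,-0.0385,0.0098,0,0,1,-0.0385,0.0098,0,0,1,-0.0385,0.0098,0,0,1,-0.0385,0.0098,0,0,1,-0.028,0.0074,0,0,1,-0.0145,0.0037,0,0,1,0,0,0,0,1,0,0,0,0,1,0,0,0,0]
}}

```text
t: 40.32
tool_pos: [0.4782, 0.0087, 0.2045]
orientation: [-2.295, 2.145, -0.002]
force: [-0.1, -0.3, -1.5]
opening: 0.0661
```

{"fn": "jog_arm", "kwargs": {
  "commands": [1,0,0,0.02,0,1,0,0,0.035,0,1,0,0,0.025,0,1,0,0,0.01,0,1,0,0,0,0,1,0,0,0,0,1,0,0,0,0]
}}

```text
t: 40.9
tool_pos: [0.4792, 0.0089, 0.1158]
orientation: [-2.294, 2.145, -0.003]
force: [-0.1, 0.4, -0.6]
opening: 0.066
```

```bash
python3 - <<'E'
from h import *
w=robot.read_camera("wrist"); g=slot(-.059,.055); g2=g+[.0037,0]; delta([*g2,.0803],93.9); P,R,_=st(); b=P[2]-.0551
over(w,"o29",[(*g,.033,b,(255,255,0))],slines())
s=robot.read_camera("scene"); crop(s,"s29",150,150,300,180,2.6)
E
```

```text
t 40.95 at [0.4794 0.009  0.116 ] yaw -86.14 tilt 0.19 q6 1.42 F [-0.5 -0.3 -0.6] open 0.0658
TURN -0.04 SHIFT [ 0.0005 -0.0002  0.0357]
```

View pics/o29.png

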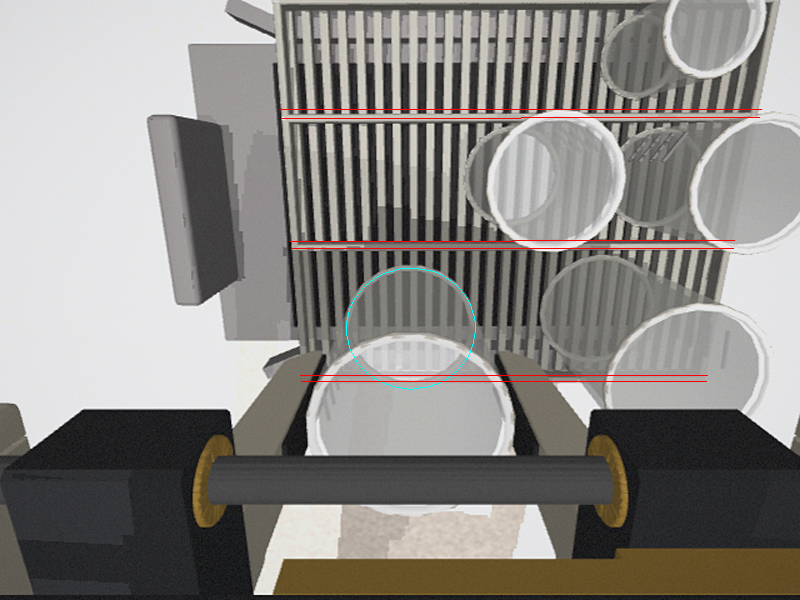

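View pics/s29.png

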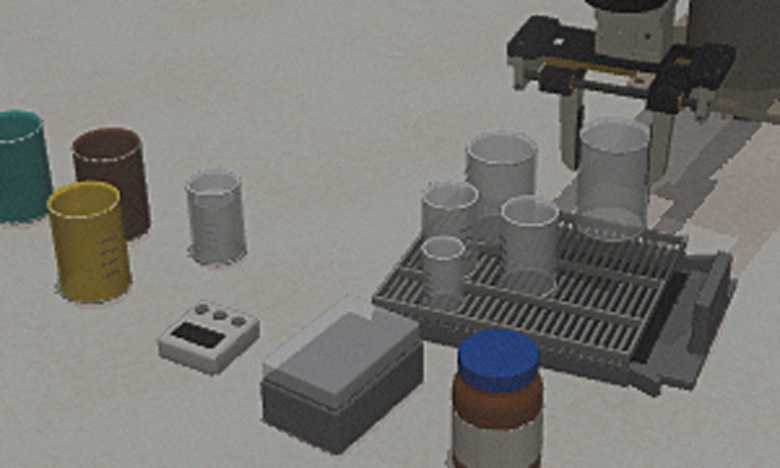

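{"fn": "jog_arm", "kwargs": {
  "commands": [1,0,-0.001,0.015,0,1,0,0,0.01,0,1,0,0,0.006,0,1,0,0,0.003,0,1,0,0,0,0,1,0,0,0,0]
}}

```text
t: 41.5
tool_pos: [0.4789, 0.0096, 0.0801]
orientation: [-2.296, 2.145, -0.0]
force: [0.2, 0.3, -1.4]
opening: 0.0663
```

```bash
python3 - <<'E'
from h import *
w=robot.read_camera("wrist"); g=slot(-.059,.055); g2=g+[.0037,0]; delta([*g2,.0803],93.9); P,R,_=st(); b=P[2]-.0551
over(w,"o30",[(*g,.033,b,(255,255,0))],slines())
E
```

```text
t 41.55 at [0.4789 0.0095 0.0801] yaw -86.1 tilt 0.02 q6 1.42 F [-0.1  0.7 -1. ] open 0.0664
TURN -0.0 SHIFT [ 0.0011 -0.0006 -0.0002]
```

View pics/o30.png

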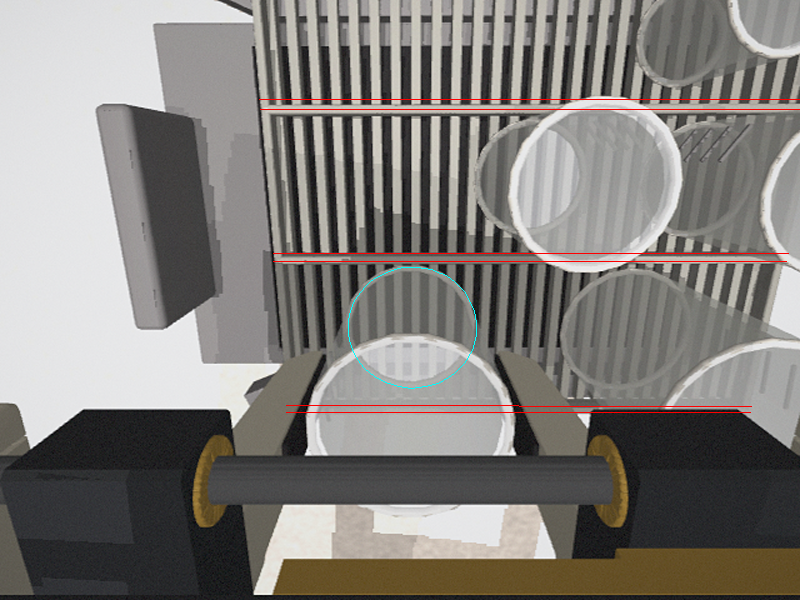

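{"fn": "jog_arm", "kwargs": {
  "commands": [1,0,0,0.0015,0,1,0,0,0,0,-0.7,0,0,0,0,-0.7,0,0,0,0,-0.7,0,0,0,0,-0.7,0,0,0,0,-0.7,0,0,-0.015,0,-0.7,0,0,-0.03,0,-0.7,0,0,-0.035,0,-0.7,0,0,-0.03,0,-0.7,0,0,0,0]
}}

```text
t: 42.47
tool_pos: [0.4823, 0.0092, 0.1955]
orientation: [-2.291, 2.14, -0.013]
force: [0.5, -0.5, 0.9]
opening: 0.0792
```

```bash
python3 - <<'E'
from h import *
delta([.598,-.353,.18],93.9); w=robot.read_camera("wrist"); over(w,"o31",[(*slot(-.059,.055),.033,.025,(0,255,0))],slines())
E
```

```text
t 42.47 at [0.4823 0.0092 0.1955] yaw -86.11 tilt 0.59 q6 1.42 F [ 0.5 -0.5  0.9] open 0.0792
TURN -0.01 SHIFT [ 0.3692 -0.0908  0.0155]
```

View pics/o31.png

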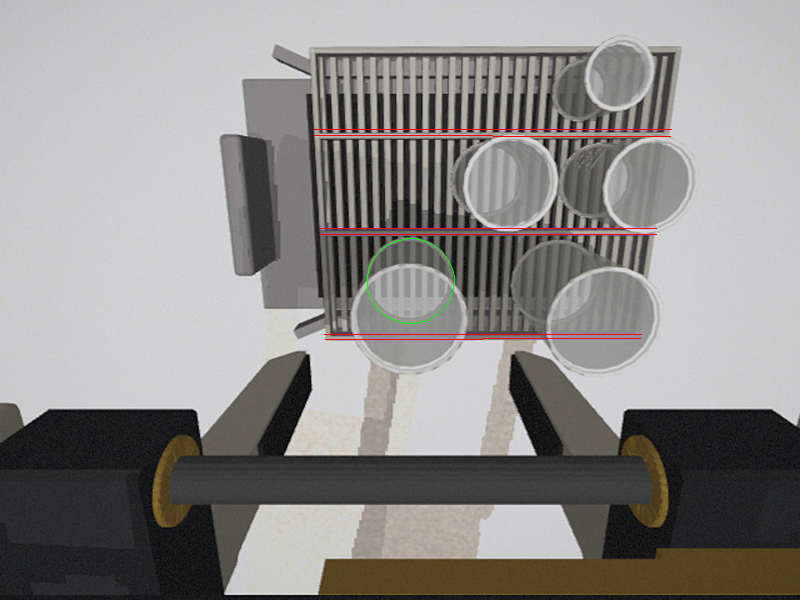

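Large 2 stands in its lane. Back to nest B for the medium.

{"fn": "jog_arm", "kwargs": {
  "commands": [-0.7,0.0193,-0.0047,0,0,-0.7,0.0385,-0.0095,0,0,-0.7,0.0385,-0.0095,0,0,-0.7,0.0385,-0.0095,0,0,-0.7,0.0385,-0.0095,0,0,-0.7,0.0385,-0.0095,0,0,-0.7,0.0385,-0.0095,0,0,-0.7,0.0385,-0.0095,0,0,-0.7,0.0385,-0.0095,0,0,-0.7,0.0275,-0.0066,0,0,-0.7,0.0145,-0.003,0.01,0,-0.7,0,0,0,0,-0.7,0,0,0,0,-0.7,0,0,0,0]
}}

```text
t: 43.68
tool_pos: [0.5933, -0.3517, 0.177]
orientation: [2.296, -2.145, -0.004]
force: [-1.1, 0.1, 0.6]
opening: 0.0789
```

```bash
python3 - <<'E'
from h import *
w=robot.read_camera("wrist"); g=[.596,-.352]; delta([*g,.043],93.9);  over(w,"o32",[(*g,.026,.0,(0,255,0)),(*g,.026,.08,(255,0,255)),(*g,.019,.062,(255,255,0))])
E
```

```text
t 43.73 at [ 0.5937 -0.3515  0.1779] yaw -86.06 tilt 0.07 q6 0.89 F [ 1.  -0.   0.4] open 0.0792
TURN 0.04 SHIFT [ 0.0006 -0.0023  0.1349]
```

View pics/o32.png

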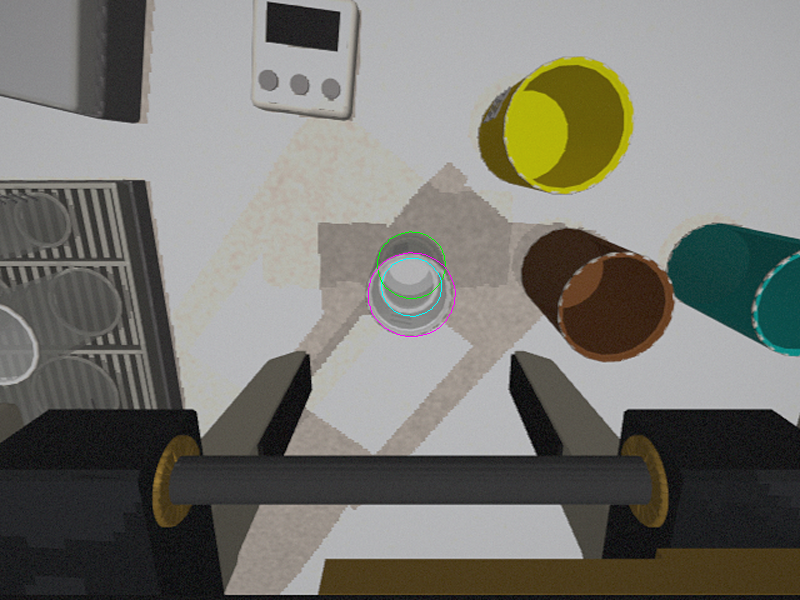

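{"fn": "jog_arm", "kwargs": {
  "commands": [-0.7,0.0005,-0.0035,0.02,0.04,-0.7,0,0,0.035,0,-0.7,0,0,0.035,0,-0.7,0,0,0.03,0,-0.7,0,0,0.014,0,-0.7,0,0,0,0,1,0,0,0,0,1,0,0,0,0,1,0,0,0,0,1,0,0,0,0,1,0,0,0,0,1,0,0,0,0,1,0,0,0,0,1,0,0,0,0,1,0,0,0,0]
}}

```text
t: 44.98
tool_pos: [0.5986, -0.3536, 0.0465]
orientation: [-2.294, 2.145, -0.005]
force: [-0.7, 0.5, 6.2]
opening: 0.0516
```

```bash
python3 - <<'E'
from h import *
g=slot(.014,.082); g[0]+=.0035; print(g); delta([*g,.195],93.9)
E
```

```text
[0.55039594 0.04036176]
t 44.98 at [ 0.5986 -0.3536  0.0465] yaw -86.15 tilt 0.17 q6 0.9 F [-0.7  0.5  6.2] open 0.0516
TURN -0.05 SHIFT [-0.3964  0.0213 -0.1485]
```

{"fn": "jog_arm", "kwargs": {
  "commands": [1,0,0,-0.02,0,1,0,0,-0.035,0,1,0,0,-0.035,0,1,0,0,-0.035,0,1,0,0,-0.025,0,1,-0.02,0.0011,0,0,1,-0.04,0.0021,0,0,1,-0.04,0.0021,0,0,1,-0.04,0.0021,0,0,1,-0.04,0.0021,0,0,1,-0.04,0.0021,0,0,1,-0.04,0.0021,0,0,1,-0.04,0.0021,0,0,1,-0.04,0.0021,0,0,1,-0.035,0.0021,0,0,1,-0.0165,0.0014,0,0,1,-0.005,0,0,0,1,0,0,0,0,1,0,0,0,0]
}}

```text
t: 46.57
tool_pos: [0.5497, 0.0405, 0.1946]
orientation: [2.295, -2.145, 0.001]
force: [-0.3, 0.2, -0.5]
opening: 0.0515
```

{"fn": "jog_arm", "kwargs": {
  "commands": [1,0,0,0.02,0,1,0,0,0.035,0,1,0,0,0.025,0,1,0,0,0.015,0,1,0,0,0,0,1,0,0,0,0,1,0,0,0,0]
}}

```text
t: 47.15
tool_pos: [0.5505, 0.0401, 0.1008]
orientation: [-2.293, 2.146, -0.002]
force: [-0.1, 0.0, -0.5]
opening: 0.0516
```

```bash
python3 - <<'E'
from h import *
w=robot.read_camera("wrist"); g=slot(.014,.082); g2=g+[.0035,0]; delta([*g2,.0715],93.9); P,R,_=st(); b=P[2]-.0465
over(w,"o33",[(*g,.026,b,(255,255,0))],slines())
s=robot.read_camera("scene"); crop(s,"s33",150,150,300,180,2.6)
E
```

```text
t 47.2 at [0.5509 0.0403 0.1013] yaw -86.21 tilt 0.17 q6 1.48 F [ 1.6  0.5 -0.2] open 0.0515
TURN -0.11 SHIFT [-0.0001  0.0005  0.0298]
```

View pics/o33.png

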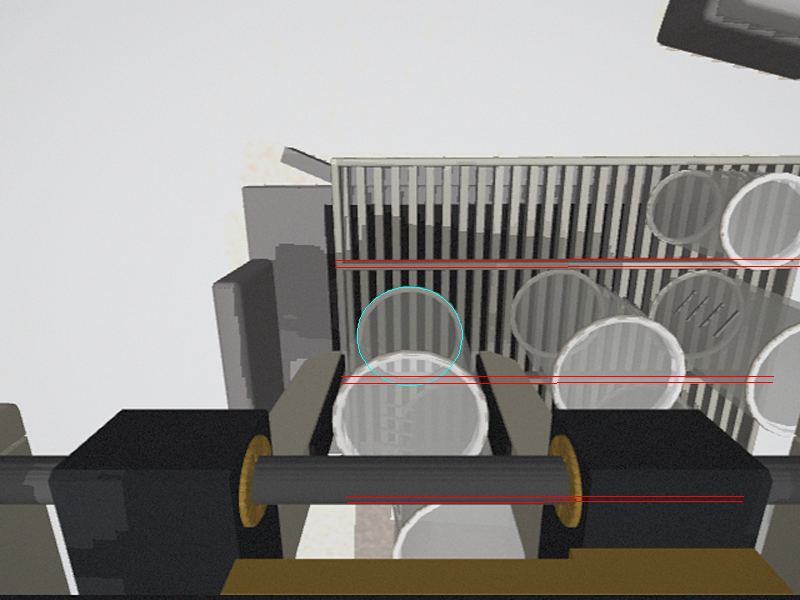

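View pics/s33.png

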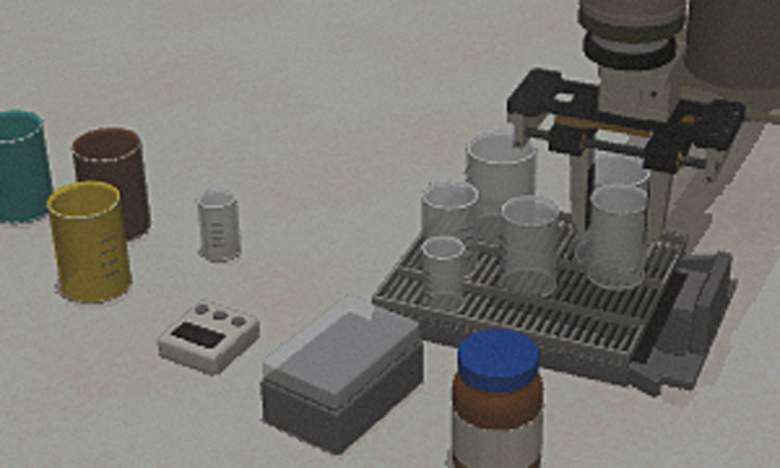

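{"fn": "jog_arm", "kwargs": {
  "commands": [1,0.002,0,0.013,0,1,0,0,0.009,0,1,0,0,0.005,0,1,0,0,0.002,0,1,0,0,0,0]
}}

```text
t: 47.67
tool_pos: [0.5495, 0.0393, 0.0705]
orientation: [2.295, -2.145, -0.0]
force: [-3.0, -0.3, 6.0]
opening: 0.0513
```

{"fn": "jog_arm", "kwargs": {
  "commands": [1,0,0,0.0015,0,1,0,0,0,0,-0.25,0,0,0,0,-0.25,0,0,0,0,-0.25,0,0,0,0,-0.25,0,0,-0.015,0,-0.25,0,0,-0.03,0,-0.25,0,0,-0.035,0,-0.25,0,0,-0.03,0,-0.25,0,0,0,0]
}}

```text
t: 48.5
tool_pos: [0.5532, 0.0391, 0.186]
orientation: [-2.29, 2.141, -0.012]
force: [0.9, 0.4, 1.4]
opening: 0.0585
```

```bash
python3 - <<'E'
from h import *
delta([.597,-.353,.15],93.9); w=robot.read_camera("wrist"); over(w,"o34",[(*slot(.014,.08),.026,.025,(0,255,0))],slines())
E
```

```text
t 48.5 at [0.5532 0.0391 0.186 ] yaw -86.15 tilt 0.58 q6 1.48 F [0.9 0.4 1.4] open 0.0585
TURN -0.05 SHIFT [ 0.3942 -0.017   0.036 ]
```

View pics/o34.png

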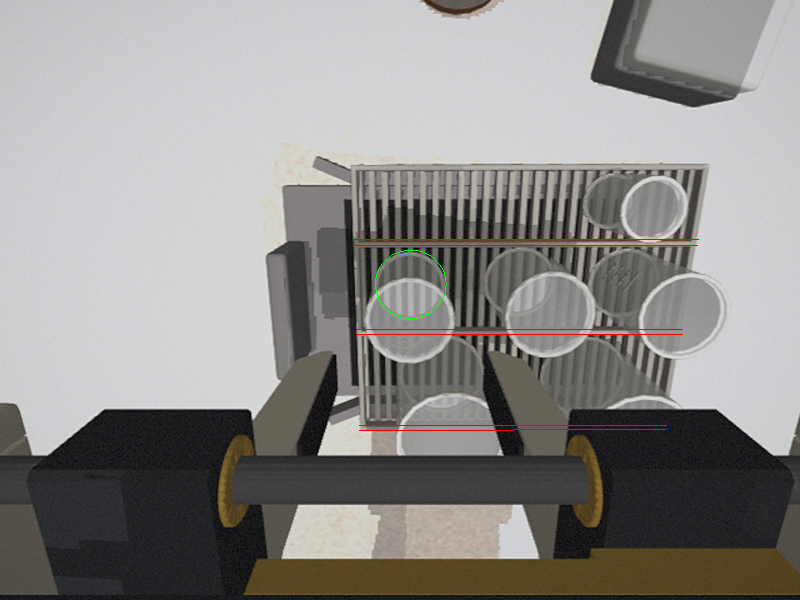

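Good. Last one: the small in nest B.

{"fn": "jog_arm", "kwargs": {
  "commands": [-0.25,0.02,-0.0009,0,0,-0.25,0.04,-0.0018,0,0,-0.5,0.04,-0.0018,0,0,-0.5,0.04,-0.0018,0,0,-0.5,0.04,-0.0018,0,0,-0.5,0.04,-0.0018,0,0,-0.5,0.04,-0.0018,0,0,-0.5,0.04,-0.0018,0,0,-0.5,0.04,-0.0018,0,0,-0.5,0.034,-0.0012,0.01,0,-0.5,0.0165,-0.0005,0.02,0,-0.5,0.0037,0,0.02,0,-0.5,0,0,0,0,-0.5,0,0,0,0,-0.5,0,0,0,0]
}}

```text
t: 49.8
tool_pos: [0.5929, -0.3522, 0.1287]
orientation: [-2.295, 2.145, 0.002]
force: [0.9, 0.1, 0.6]
opening: 0.0699
```

```bash
python3 - <<'E'
from h import *
w=robot.read_camera("wrist"); g=[.596,-.352]; delta([*g,.026],93.9);  over(w,"o35",[(*g,.019,.0,(0,255,0)),(*g,.019,.062,(255,0,255))])
E
```

```text
t 49.85 at [ 0.5936 -0.3524  0.1299] yaw -86.1 tilt 0.06 q6 0.89 F [-0.4 -0.2 -0.5] open 0.0698
TURN 0.0 SHIFT [-0.0002 -0.0024  0.1039]
```

View pics/o35.png

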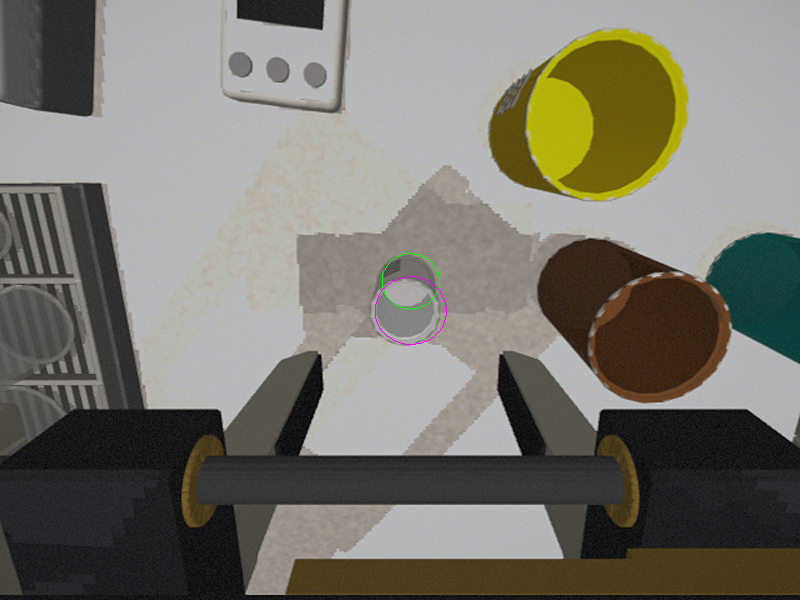

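{"fn": "jog_arm", "kwargs": {
  "commands": [-0.5,-0.0023,-0.0034,0.03,0,-0.5,0,0,0.035,0,-0.5,0,0,0.028,0,-0.5,0,0,0.01,0,-0.5,0,0,0,0,1,0,0,0,0,1,0,0,0,0,1,0,0,0,0,1,0,0,0,0,1,0,0,0,0,1,0,0,0,0,1,0,0,0,0,1,0,0,0,0,1,0,0,0,0]
}}

```text
t: 51.02
tool_pos: [0.597, -0.351, 0.0273]
orientation: [-2.294, 2.145, -0.003]
force: [-0.6, 0.3, 5.7]
opening: 0.0388
```

```bash
python3 - <<'E'
from h import *
g=slot(.073,.05); g[0]+=.003; print(g); delta([*g,.17],93.9)
E
```

```text
[0.61093391 0.01244462]
t 51.02 at [ 0.597  -0.351   0.0273] yaw -86.16 tilt 0.12 q6 0.9 F [-0.6  0.3  5.7] open 0.0388
TURN -0.06 SHIFT [-0.3617 -0.0386 -0.1427]
```

{"fn": "jog_arm", "kwargs": {
  "commands": [1,0,0,-0.02,0,1,0,0,-0.035,0,1,0,0,-0.035,0,1,0,0,-0.035,0,1,0,0,-0.018,0,1,-0.0195,-0.0021,0,0,1,-0.039,-0.0042,0,0,1,-0.039,-0.0042,0,0,1,-0.039,-0.0042,0,0,1,-0.039,-0.0042,0,0,1,-0.039,-0.0042,0,0,1,-0.039,-0.0042,0,0,1,-0.039,-0.0042,0,0,1,-0.039,-0.0042,0,0,1,-0.0195,-0.002,0,0,1,-0.0107,-0.0009,0,0,1,0,0,0,0,1,0,0,0,0]
}}

```text
t: 52.52
tool_pos: [0.6104, 0.0124, 0.1688]
orientation: [2.295, -2.144, 0.001]
force: [0.4, -0.2, -0.6]
opening: 0.0391
```

{"fn": "jog_arm", "kwargs": {
  "commands": [1,0,0,0.02,0,1,0,0,0.035,0,1,0,0,0.03,0,1,0,0,0.005,0,1,0,0,0,0,1,0,0,0,0,1,0,0,0,0]
}}

```text
t: 53.1
tool_pos: [0.6123, 0.012, 0.0816]
orientation: [-2.292, 2.145, -0.005]
force: [0.0, -0.0, 0.2]
opening: 0.0389
```

```bash
python3 - <<'E'
from h import *
w=robot.read_camera("wrist"); g=slot(.073,.05); g2=g+[.003,0]; delta([*g2,.0525],93.9); P,R,_=st(); b=P[2]-.0273
over(w,"o36",[(*g,.019,b,(255,255,0))],slines())
E
```

```text
t 53.15 at [0.6124 0.0123 0.0817] yaw -86.19 tilt 0.25 q6 1.44 F [-0.2 -0.4 -0.7] open 0.0386
TURN -0.09 SHIFT [-0.0003  0.0015  0.0292]
```

View pics/o36.png

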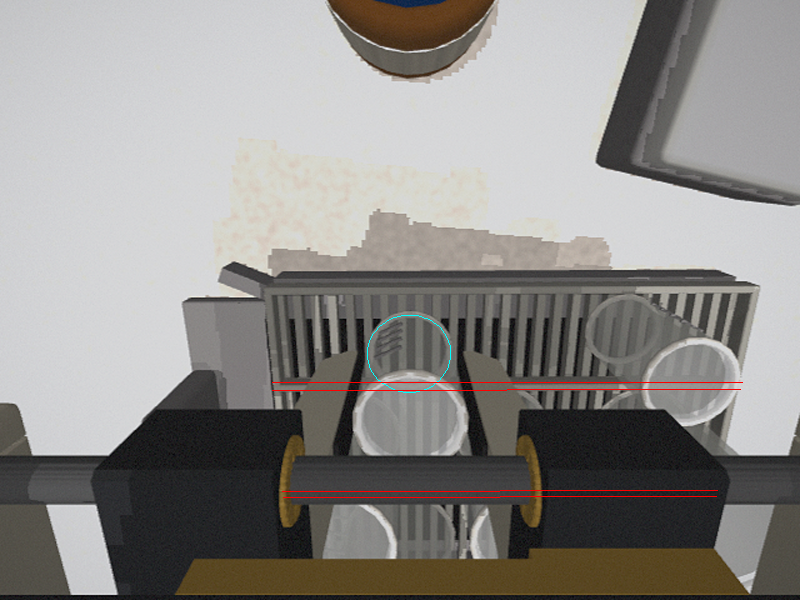

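{"fn": "jog_arm", "kwargs": {
  "commands": [1,0,-0.001,0.012,0,1,0,0,0.009,0,1,0,0,0.004,0,1,0,0,0.001,0,1,0,0,0,0,1,0,0,0,0]
}}

```text
t: 53.65
tool_pos: [0.6111, 0.0132, 0.0524]
orientation: [2.295, -2.145, -0.001]
force: [-1.5, 0.0, -1.3]
opening: 0.0387
```

```bash
python3 - <<'E'
from h import *
w=robot.read_camera("wrist"); g=slot(.073,.05); g2=g+[.003,0]; delta([*g2,.0525],93.9); P,R,_=st(); b=P[2]-.0273
over(w,"o37",[(*g,.019,b,(255,255,0))],slines())
E
```

```text
t 53.7 at [0.6111 0.0131 0.0525] yaw -86.14 tilt 0.04 q6 1.44 F [-0.8  0.  -1.9] open 0.0387
TURN -0.04 SHIFT [0.0007 0.0003 0.    ]
```

View pics/o37.png

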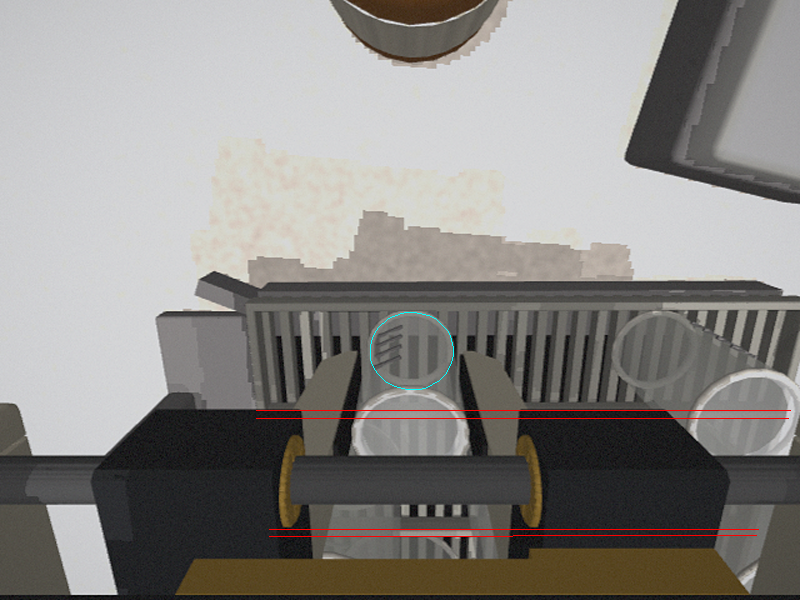

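Same alignment as the first small; release and rise clear.

{"fn": "jog_arm", "kwargs": {
  "commands": [1,0,0,0.001,0,1,0,0,0,0,-0.2,0,0,0,0,-0.2,0,0,0,0,-0.2,0,0,0,0,-0.2,0,0,0,0,-0.2,0,0,-0.02,0,-0.2,0,0,-0.035,0,-0.2,0,0,-0.035,0,-0.2,0,0,-0.035,0,-0.2,0,0,-0.035,0,-0.2,0,0,0,0]
}}

```text
t: 54.7
tool_pos: [0.6156, 0.0128, 0.2217]
orientation: [-2.289, 2.14, -0.016]
force: [1.3, -0.4, 1.6]
opening: 0.0562
```

{"fn": "jog_arm", "kwargs": {
  "commands": [-0.2,0.02,0.02,-0.02,0,-0.2,0.025,0.025,0,0,-0.2,0.025,0.025,0,0,-0.2,0.025,0.025,0,0,-0.2,0.025,0.025,0,0,-0.2,0.025,0.025,0,0,-0.2,0.015,0.015,0,0,-0.2,0.015,0.015,0,0,-0.2,0,0,0,0,-0.2,0,0,0,0,-0.2,0,0,0,0]
}}

```text
t: 55.62
tool_pos: [0.449, -0.1731, 0.232]
orientation: [-2.294, 2.146, -0.001]
force: [0.1, -0.6, -0.6]
opening: 0.0555
```

```bash
python3 - <<'E'
from h import *
w=robot.read_camera("wrist");s=robot.read_camera("scene");t=robot.read_camera("top"); delta([.45,-.1,.2],93.9)
over(w,"o38",[(*slot(a,b),r,.025,(0,255,0)) for a,b,r in [(-.059,-.055,.033),(-.059,.055,.033),(.014,-.078,.026),(.014,0,.026),(.014,.08,.026),(.073,-.06,.019),(.073,.05,.019)]],slines())
crop(s,"s38",120,150,350,180,2.2);crop(t,"t38",90,130,460,190,1.7)
E
```

```text
t 55.77 at [ 0.4492 -0.1726  0.2318] yaw -86.08 tilt 0.01 q6 1.03 F [-0.5  0.2 -0.7] open 0.0557
TURN 0.02 SHIFT [-0.0724 -0.0058  0.0318]
```

View pics/o38.png

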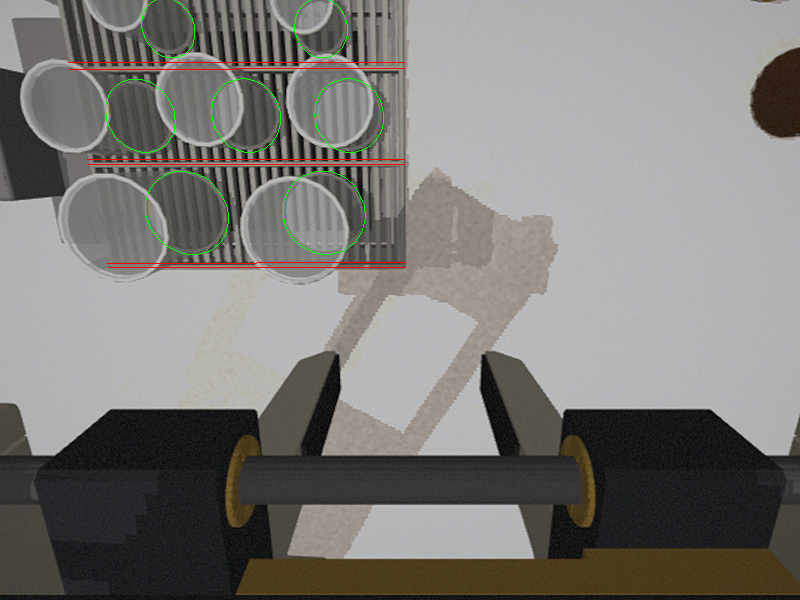

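View pics/s38.png

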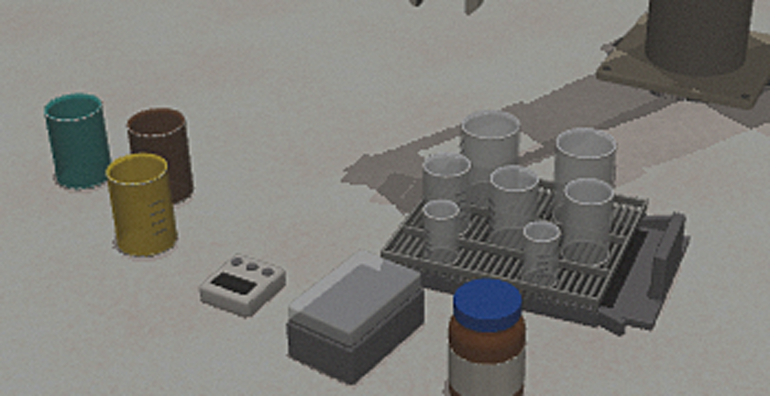

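View pics/t38.png

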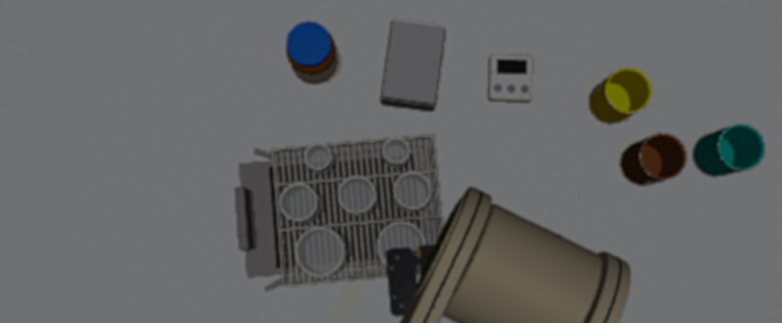

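```bash
python3 - <<'E'
from h import *
s=robot.read_camera("scene");t=robot.read_camera("top")
crop(t,"t39",95,200,270,110,2.9); crop(s,"s39",285,190,170,130,4.6)
E
```

```text
(no output)
```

View pics/t39.png

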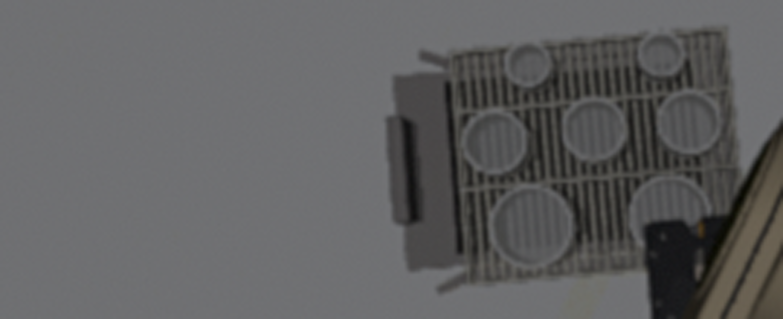

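View pics/s39.png

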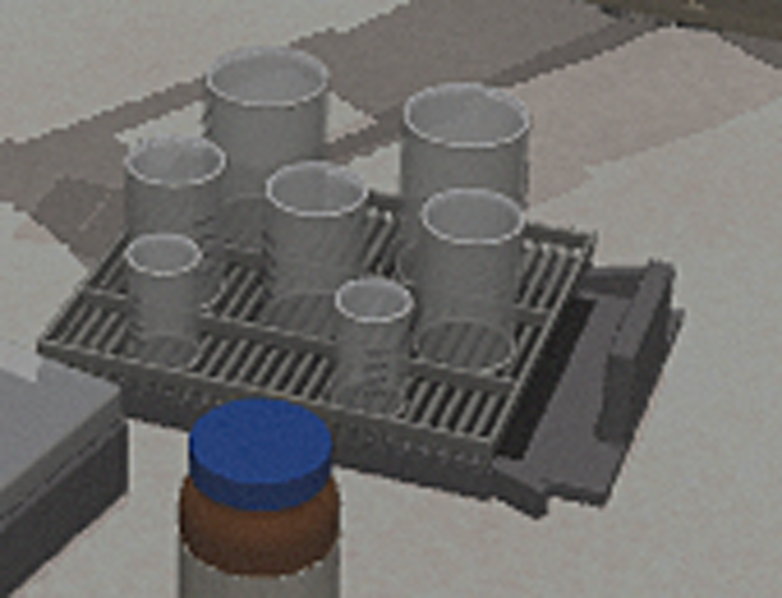

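{"fn": "jog_arm", "kwargs": {
  "commands": [1,-0.019,-0.0052,0,0,1,-0.038,-0.0104,0,0,1,-0.038,-0.0104,0,0,1,-0.038,-0.0104,0,0,1,-0.038,-0.0104,0,0,1,-0.038,-0.0104,0,0,1,-0.038,-0.0104,0,0,1,-0.038,-0.0104,0,0,1,-0.038,-0.0104,0,0,1,-0.03,-0.008,0,0,1,-0.0137,-0.004,0,0,1,0,0,0,0,1,0,0,0,0,1,0,0,0,0]
}}

```text
t: 57.03
tool_pos: [0.524, 0.1983, 0.2316]
orientation: [2.294, -2.145, 0.0]
force: [0.0, -0.4, 1.0]
opening: -0.0
```

```bash
python3 - <<'E'
from h import *
w=robot.read_camera("wrist"); cv2.imwrite("pics/w40.png",w["img"]); delta([.523,.20,.04],93.9)
E
```

```text
t 57.08 at [0.5241 0.198  0.2318] yaw -86.21 tilt 0.04 q6 1.77 F [ 0.5 -0.7  0.5] open 0.0003
TURN -0.11 SHIFT [-0.0021  0.001   0.1918]
```

View pics/w40.png

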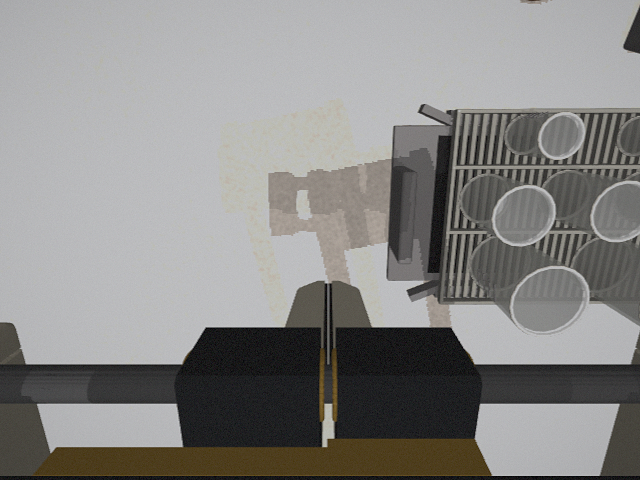

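{"fn": "jog_arm", "kwargs": {
  "commands": [1,0,0,0.02,0,1,0,0,0.035,0,1,0,0,0.035,0,1,0,0,0.035,0,1,0,0,0.035,0,1,0,0,0.022,0,1,0,0,0.008,0,1,0.01,0,0,0,1,0.015,0,0,0,1,0.008,0,0,0,1,0,0,0,0,1,0,0,0,0]
}}

```text
t: 58.08
tool_pos: [0.5279, 0.1658, 0.0438]
orientation: [-2.291, 2.146, -0.003]
force: [-0.1, -0.5, -0.0]
opening: 0.0006
```

{"fn": "jog_arm", "kwargs": {
  "commands": [1,0.004,0,0,0,1,0.003,0,0,0,1,0.003,0,0,0,1,0,0,0,0,1,0,0,0,0]
}}

```text
t: 58.5
tool_pos: [0.527, 0.1564, 0.0418]
orientation: [2.295, -2.146, -0.0]
force: [0.5, 0.2, -0.2]
opening: 0.0005
```

{"fn": "jog_arm", "kwargs": {
  "commands": [1,0.003,0,0,0,1,0.002,0,0,0,1,0,0,0,0,1,0,0,0,0]
}}

```text
t: 58.83
tool_pos: [0.5274, 0.1513, 0.0418]
orientation: [2.295, -2.146, -0.0]
force: [-1.0, -0.7, -0.2]
opening: 0.0006
```

{"fn": "jog_arm", "kwargs": {
  "commands": [1,0.003,0,0,0,1,0.002,0,0,0,1,0,0,0,0,1,0,0,0,0]
}}

```text
t: 59.17
tool_pos: [0.5277, 0.1462, 0.0418]
orientation: [2.295, -2.146, 0.0]
force: [0.1, 0.1, -0.4]
opening: 0.0001
```

{"fn": "jog_arm", "kwargs": {
  "commands": [1,0.002,0,0,0,1,0.001,0,0,0,1,0,0,0,0,1,0,0,0,0]
}}

```text
t: 59.5
tool_pos: [0.5278, 0.1435, 0.0418]
orientation: [-2.295, 2.146, 0.0]
force: [0.2, 2.1, -0.4]
opening: 0.0005
```

{"fn": "jog_arm", "kwargs": {
  "commands": [1,0.002,0,0,0,1,0,0,0,0,1,0,0,0,0]
}}

```text
t: 59.75
tool_pos: [0.528, 0.1426, 0.0419]
orientation: [-2.294, 2.144, 0.002]
force: [-0.1, 7.9, 0.4]
opening: 0.0004
```

{"fn": "jog_arm", "kwargs": {
  "commands": [1,0.002,0,0,0,1,0,0,0,0,1,0,0,0,0]
}}

```text
t: 60.0
tool_pos: [0.528, 0.1424, 0.0422]
orientation: [-2.293, 2.142, 0.005]
force: [-1.8, 16.9, 0.8]
opening: 0.0004
```

{"fn": "jog_arm", "kwargs": {
  "commands": [1,0.001,0,0,0,1,0,0,0,0,1,0,0,0,0]
}}

```text
t: 60.25
tool_pos: [0.528, 0.1424, 0.0423]
orientation: [-2.292, 2.141, 0.006]
force: [-2.3, 20.5, 1.0]
opening: 0.0006
```

{"fn": "jog_arm", "kwargs": {
  "commands": [1,-0.01,0,0,0,1,-0.02,0,0,0,1,-0.02,0,0,0,1,0,0,-0.03,0,1,0,0,-0.035,0,1,0,0,-0.035,0,1,0,0,-0.035,0,1,0,0,-0.03,0,1,0,0.035,0,0,1,0,0.035,0,0,1,0,0.035,0,0,1,0,0,0,0,1,0,0,0,0,1,0,0,0,0]
}}

```text
t: 61.42
tool_pos: [0.4208, 0.1811, 0.2074]
orientation: [-2.294, 2.145, -0.002]
force: [0.0, 0.4, 0.8]
opening: 0.0005
```

```bash
python3 - <<'E'
from h import *
s=robot.read_camera("scene");t=robot.read_camera("top")
w=robot.read_camera("wrist"); cv2.imwrite("pics/w41.png",w["img"]); delta([.45,.2,.2],93.9)
crop(t,"t41",95,200,270,110,2.9); crop(s,"s41",285,190,170,130,4.6)
E
```

```text
t 61.57 at [0.4212 0.1812 0.2071] yaw -86.18 tilt 0.03 q6 1.8 F [-0.  -0.4  0.3] open 0.0005
TURN -0.08 SHIFT [-0.0168 -0.03    0.0071]
```

View pics/w41.png

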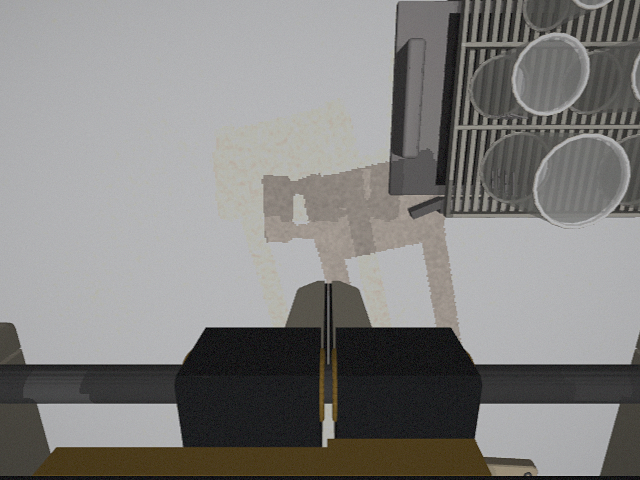

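View pics/t41.png

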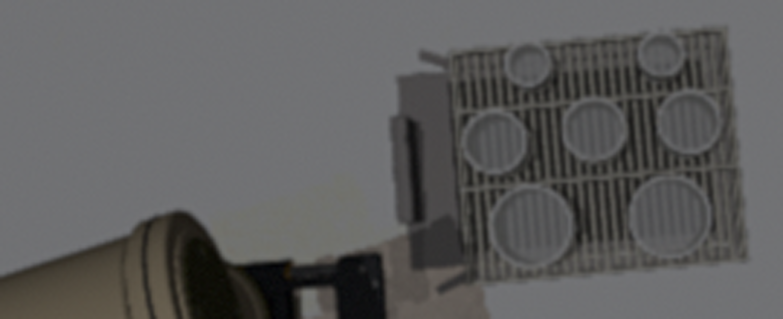

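View pics/s41.png

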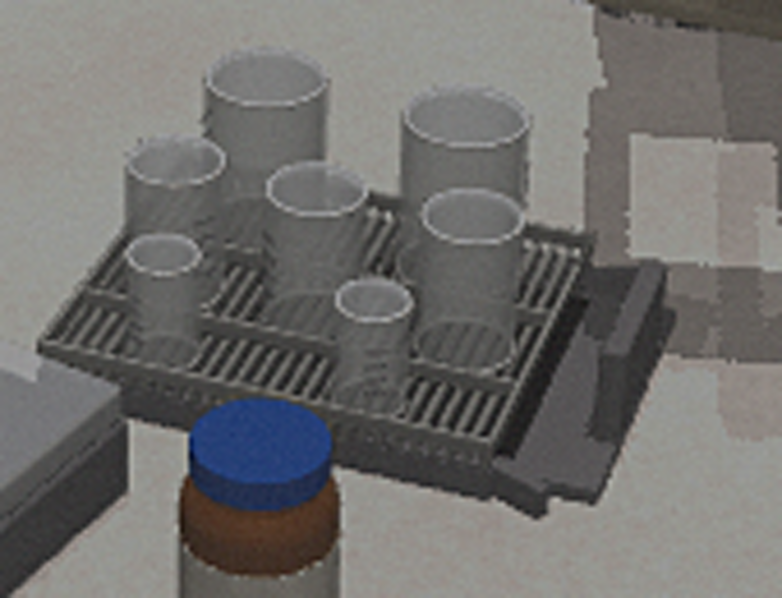

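```bash
python3 - <<'E'
from plant import robot
print(robot.close_job()); print(robot.read_state()["t"])
E
```

```text
the job is handed in; nothing more can be done
None
the job is handed in; nothing more can be done
```

I slid the drip tray home under the empty stand first. Then I unstacked both nests (large, medium and small in each) and collected the lone medium beaker. All seven now stand mouth down in their lanes: two large, three medium and two small. I handed the job in at about 61.6 s; it reported no verdict.

- **Trouble on the way:** the first large beaker hit the lane's outer rail and tilted in the grip. I lifted it, shifted it and set it down flat before letting go. The cause was the wrist camera reading about 4 mm low in x; after that I lined each beaker up against the rails in the picture.
- **Tray:** near the end, the top view showed the tray had crept out about 4 mm. I pushed it back until it met the stop firmly (about 20 N), and afterwards it looked the same as when first pushed home.
- **Last checks:** the final scene and top pictures show all seven beakers upright between their rails, with the gripper clear of everything. I did not touch the bottle, tip box, timer or coloured look-alikes, and they showed no visible movement.
- **Disagreement:** the cameras differed by 4–5 mm on the stand's position. I judged the lane fits from the pictures and the deck heights where each beaker touched down, not by measuring to the millimetre.

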